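# Scrub out the mixing beakers and cover them

## Robot

A 6-joint arm with a two-finger parallel gripper is mounted at the origin on the work surface. World frame = base frame: x ahead of the robot, y to its left, z up, the work surface at z = 0. Lengths are in mm, angles in rad, forces in N, time in s.
With the tool pointing down it reaches from about 350 to 875 mm from the base axis. Payload 4.2 kg.
Tool frame: the origin (TCP) lies between the finger pads; the fingertips stand 17 mm ahead of it and the grasp point (between the pads) lies 2 mm behind it (nose_length is the distance from the TCP to the fingertips, in mm); z points along the fingers, y is the direction in which the jaws open and shut (so a half turn about z gives the same grasp; the last joint's range is limited). The gripper opens to 85 mm and grips with 20 to 120 N. Pads are 22 mm wide; open, the fingers measure 114 mm over their backs; the gripper's body (76 mm by 85 mm) begins 54 mm behind the grasp point. The pads swing forward as they close: fully open they stand 13 mm farther back than shut.
Start: joints at [1.415, 0.385, 0.008, 0, -1.194, -0.259], TCP at [251.846, 571.99, 248.312] pointing down, gripper open.
Joint ranges: [-3.14, 3.14], [-1.21, 2.06], [-1.07, 1.41], [-3.16, 2.05], [-2.99, -0.16], [-3.1, 3.1]. Speed limits (rad/s): [2.79, 2.79, 3.14, 3.14, 3.14, 3.14].

## Interface

Orientations are given as a unit quaternion [x, y, z, w].
In Python, from bench import * gives the robot as it stands.
- The arm moves only by the tool jog_arm, never from a script. Its argument "increments" is a list of rows, each a list of 4 numbers: the shift along the tool's x, y, z in m, then the turn about the tool's z in degrees. A call has 1 to 10 rows; each row is the pose to reach, as a shift and turn from the pose measured when the call began, along the tool's axes at that moment; what a row does not reach only later rows make up. A row lasts 1/8 s, in which the tool goes at most 62.5 mm and 10.7 degrees, less where a joint would pass 70% of its speed; a pose out of reach is approached as far as the arm can. A call with a gripper value outside its range is refused whole. "hand" is the gripper's target within -1 to 1 (fully open at 1, half-way at 0, shut at -1), set as the call begins (left out, the last holds). The fingers move at their own pace and stop on an object; the grip force is fixed at half the most. Time passes only in rows, so rows that repeat a pose let the fingers close. It gives the time, the measured TCP pose, the force and the opening at its end, in the units of the state.
- read_state(): the state, without advancing time (a new reading comes with each control period).
- get_image(name): name is "scene" or "top"; returns the picture (480x640x3 uint8, red, green, blue); there is no depth.
- calibration(name): a dict with "fx", "fy", "cx", "cy" (pixels), "position" and "rotation" of the camera in the world. Camera axes: x right, y up, looking along -z (the intrinsics and any distortion apply to the point x, -y, -z); pixel columns grow to the right and rows downward; lengths in mm; the calibration is good to about 2 mm. A picture is of the moment at which its call begins. calibration takes no time and is no camera call.
- job_done(): hands the job in, once; it reports no verdict.
The state is a dict: "clock": time; "joints": joint angles; "joint_vel": joint speeds; "joint_efforts": joint torques, N m; "position": TCP position; "ee_rot": TCP orientation; "contact_force": force on the tool from outside, world axes, zero at the start; "wrist_torque": the same for the moment, N m; "gripper_width": finger opening in mm.
Only numpy, scipy, OpenCV 4.12 (cv2) and the standard library are available. Lean on these libraries where they do the work, as an engineer would, in place of code of your own. Each camera call takes 0.05 s, during which the arm holds its last target.

## Task

Take the long brush from its stand and scrub out every beaker on the bench, going from the largest to the smallest: in each, push the brush head down to the floor, draw it up past half the beaker's height and push it down to the floor once more. Then stand the brush upright in its stand again, set on each beaker the cover of its own size, seated in the mouth and level, and lay any cover whose beaker is missing flat in the grey tray. Leave the beakers upright and the amber bottle where it is.

Things in the scene. Friction and masses are not known exactly. Their poses are not given: they have to be found in the camera images.
- beaker_large: the large beaker: an open, straight-sided stainless-steel pot without handle, outer diameter 104 mm, 105 mm tall, wall 4 mm (mouth 96 mm wide), floor 5 mm thick. Loose on the bench, 0.4 to 1 kg. Origin at the centre of its underside, z up. May be absent (None).
- beaker_large_rim (a point): centre of the mouth of the large beaker, level with its rim, 105 mm above its underside
- cover_large_knob (a point): centre of the black knob (26 mm across, 44 mm tall, upright) on the large beaker's cover: a white disc 112 mm across, 6 mm thick, with a tapered plug below (10 mm deep, 89 mm wide, 78 mm at its foot) that fits the mouth. Centre 28 mm above the disc's underside (the rim, when seated), 38 mm above the plug's foot. z: the cover's axis, up. 0.15 kg. Always present.
- beaker_medium: the medium beaker: an open, straight-sided stainless-steel pot without handle, outer diameter 90 mm, 85 mm tall, wall 4 mm (mouth 82 mm wide), floor 5 mm thick. Loose on the bench, 0.4 to 1 kg. Origin at the centre of its underside, z up. May be absent (None).
- beaker_medium_rim (a point): centre of the mouth of the medium beaker, level with its rim, 85 mm above its underside
- cover_medium_knob (a point): centre of the black knob (26 mm across, 44 mm tall, upright) on the medium beaker's cover: a white disc 98 mm across, 6 mm thick, with a tapered plug below (10 mm deep, 75 mm wide, 64 mm at its foot) that fits the mouth. Centre 28 mm above the disc's underside (the rim, when seated), 38 mm above the plug's foot. z: the cover's axis, up. 0.15 kg. Always present.
- beaker_small: the small beaker: an open, straight-sided stainless-steel pot without handle, outer diameter 76 mm, 65 mm tall, wall 4 mm (mouth 68 mm wide), floor 5 mm thick. Loose on the bench, 0.4 to 1 kg. Origin at the centre of its underside, z up. May be absent (None).
- beaker_small_rim (a point): centre of the mouth of the small beaker, level with its rim, 65 mm above its underside
- cover_small_knob (a point): centre of the black knob (26 mm across, 44 mm tall, upright) on the small beaker's cover: a white disc 84 mm across, 6 mm thick, with a tapered plug below (10 mm deep, 61 mm wide, 50 mm at its foot) that fits the mouth. Centre 28 mm above the disc's underside (the rim, when seated), 38 mm above the plug's foot. z: the cover's axis, up. 0.15 kg. Always present.
- brush_grip (a point): centre of the round wooden handle (24 mm across, 66 mm long) at the top of the long brush, which stands upright, head down. Brush 190 mm long, straight: stiff white bristle head 40 mm across and 68 mm long with a flat end, thin steel rod, handle. This point is 157 mm above the bottom of the head; z runs along the brush from head to handle. 0.13 kg.
- brush_tip (a point): centre of the flat bottom end of the brush head
- stand: grey plastic brush stand, fixed to the bench, far left or far right, nearer the robot than the beakers: an upright round cup 70 mm tall, inner diameter about 54 mm, floor 6 mm thick, on a foot 90 mm across. The brush stands in it on the flat end of its head. Origin at the centre of its underside.
- stand_mouth (a point): centre of the stand's mouth, 70 mm above the bench
- rack: bystander: white test-tube rack with tubes, 75 x 110 mm, 109 mm tall, fixed on the other side of the work from the stand. Origin at the centre of its underside.
- solvent: bystander: loose amber bottle, 84 mm across, 170 mm tall, left of the beakers. Origin at the centre of its underside.
- tray: loose grey open tray, right of the beakers, for covers that are not needed: 150 x 150 mm outside, 45 mm tall, walls and floor 5 mm thick, 0.9 kg. Origin at the centre of its underside.
There are look-alikes about, which are no part of the job. Leave any green look-alike of the part that bears cover_small_knob alone.

How it is judged:
By the outcome, as a careful person would: the job done as asked, in the order asked, and still so for the second after the job is handed in, with the robot touching nothing.
Of beaker_large, beaker_medium, beaker_small only 2 to 3 are there at a start; the rules pass over those that are not, and their reading is None.
At some moment in a run one of cover_large, cover_medium, cover_small may be knocked a few centimetres aside while the robot is not near it.
It also fails if it takes over 200 s, if anything falls off the work surface, if the arm or the gripper's body presses on something with over 40 N, if the wrist force passes 120 N, or if a joint passes its speed limit or range.

## Working session

There is one attempt and no reset: what is moved stays moved. The work goes in short steps, Python scripts to look and compute and a tool call to move; the robot and the scene stay as the last step left them, time stands still between calls to the robot, and variables do not carry over. Pictures are saved under pics/ and viewed, and the job is handed in when it is done.

Besides the shell and the picture viewer there is one more tool, called after "Request:" as name(argument=value, ...) on one line, values as JSON. jog_arm: Moves the arm, as the interface text tells. Its arguments: {"type":"object","properties":{"increments":{"type":"array"},"hand":{"type":"number"}},"required":["increments"]}

```bash
ls; mkdir -p pics; python3 - <<'E'
from bench import *
import cv2
print(read_state())
for n in ("scene","top"):
    im=get_image(n); cv2.imwrite(f"pics/{n}0.png",im[:,:,::-1]); print(n,calibration(n))
E
```

```text
pics
{'clock': 0.0, 'joints': array([ 1.41456297e+00,  3.85538000e-01,  6.59863237e-03, -4.86262024e-04,
       -1.19397478e+00, -2.58631680e-01]), 'joint_vel': array([-0.00144189,  0.00107491,  0.00034158,  0.00101617, -0.0016123 ,
        0.00067508]), 'joint_efforts': array([-3.31401461e-04, -3.92283869e+01,  1.88395947e+01,  4.18615535e+00,
       -4.69821956e-03, -3.43527660e-06]), 'position': array([251.66132122, 571.4906592 , 247.22398123]), 'ee_rot': array([ 9.78543856e-01, -2.06035796e-01, -1.71490144e-04,  1.06908570e-03]), 'contact_force': array([-0.73082346,  0.49559945, -0.37227626]), 'wrist_torque': array([ 0.02553923, -0.05351083, -0.00698884]), 'gripper_width': 85.35409580143457}
scene {'fx': 602.5863886667819, 'fy': 602.5863886667819, 'cx': 318.7310554173726, 'cy': 239.42021696347592, 'position': array([1521.48690514, -142.71176002, 1080.77977155]), 'rotation': array([0.30829615, 0.26089727, 0.60712007, 0.68431814])}
top {'fx': 494.1192248297559, 'fy': 494.1192248297559, 'cx': 323.2899819860428, 'cy': 231.4938828002197, 'position': array([ 414.14748403,  -17.50009633, 1197.37852861]), 'rotation': array([-0.03429753,  0.01307273,  0.71503795, -0.69812141])}
```

View pics/scene0.png

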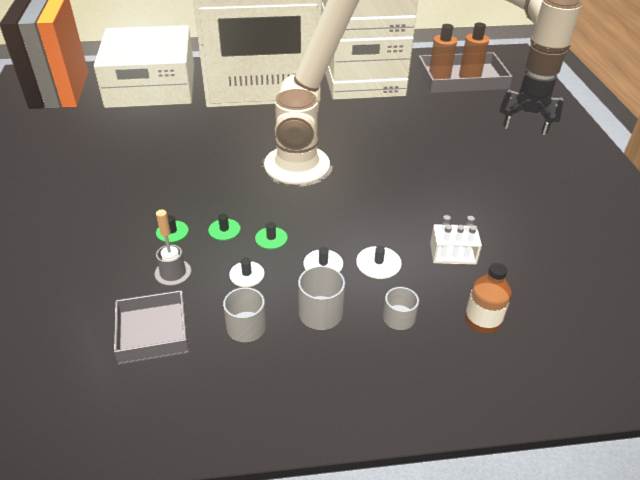

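View pics/top0.png

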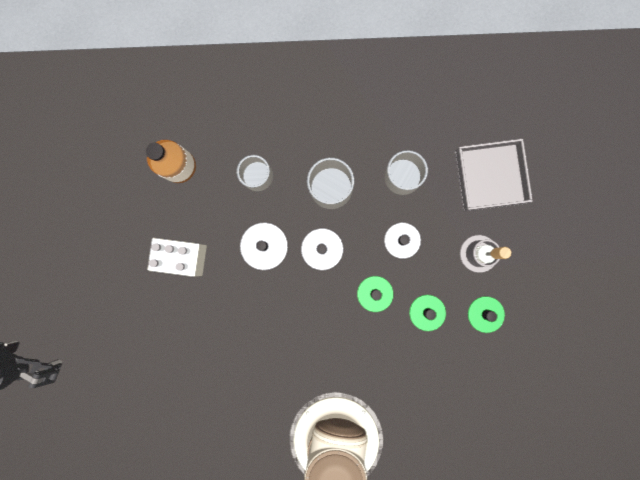

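The scene and top views agree. All three beakers are present in the top view: large at (331,184), medium at (406,173), small at (255,173). The white covers are at (264,246), (322,249) and (403,240). The stand with the brush is at (480,254), the tray at (494,175) and the bottle at (168,160). Three green look-alikes are also there, which I'll leave alone. Next I'll measure positions.

```bash
cat > h.py <<'E'
from bench import *
import numpy as np, cv2
from scipy.spatial.transform import Rotation as R
def cam(n):
    c=calibration(n); return c
def ray(c,u,v):
    d=np.array([(u-c['cx'])/c['fx'],-(v-c['cy'])/c['fy'],-1.0])
    return np.array(c['position']),R.from_quat(c['rotation']).apply(d)
def onplane(c,u,v,z):
    o,d=ray(c,u,v); return o+d*(z-o[2])/d[2]
def proj(c,P):
    q=R.from_quat(c['rotation']).inv().apply(np.atleast_2d(P)-c['position'])
    return np.c_[c['cx']+c['fx']*q[:,0]/-q[:,2], c['cy']-c['fy']*q[:,1]/-q[:,2]]
def tri(c1,p1,c2,p2):
    o1,d1=ray(c1,*p1);o2,d2=ray(c2,*p2)
    d1/=np.linalg.norm(d1);d2/=np.linalg.norm(d2)
    A=np.c_[d1,-d2];t=np.linalg.lstsq(A,o2-o1,rcond=None)[0]
    a=o1+d1*t[0];b=o2+d2*t[1];return (a+b)/2,np.linalg.norm(a-b)
def tool(delta):
    s=read_state(); return R.from_quat(s['ee_rot']).inv().apply(delta)
E
python3 - <<'E'
from h import *
im=cv2.imread('pics/top0.png');c=cam('top')
hsv=cv2.cvtColor(im,cv2.COLOR_BGR2HSV)
m=((hsv[...,2]>215)&(hsv[...,1]<40)).astype(np.uint8)
cn,_=cv2.findContours(m[:400],cv2.RETR_EXTERNAL,cv2.CHAIN_APPROX_NONE)
for k in cn:
    if cv2.contourArea(k)>300:
        e=cv2.fitEllipse(cv2.convexHull(k)); p=onplane(c,*e[0],16)
        print(np.round(e[0],1),np.round(e[1],1),p.round(1), 'dia',np.round(np.mean(e[1])*(c['position'][2]-16)/c['fx'],1))
# check green
m=((hsv[...,0]>45)&(hsv[...,0]<75)&(hsv[...,1]>120)&(hsv[...,2]>60)).astype(np.uint8)
cn,_=cv2.findContours(m,cv2.RETR_EXTERNAL,cv2.CHAIN_APPROX_NONE)
for k in cn:
    if cv2.contourArea(k)>100:
        e=cv2.fitEllipse(cv2.convexHull(k)); print('green',onplane(c,*e[0],16).round(0))
s=read_state();print(proj(c,s['position']),proj(cam('scene'),s['position']))
o=cv2.resize(im[130:290,210:535],None,fx=2.4,fy=2.4,interpolation=cv2.INTER_CUBIC);cv2.imwrite('pics/t0c.png',o)
im=cv2.imread('pics/scene0.png')
o=cv2.resize(im[200:360,110:430],None,fx=2.4,fy=2.4,interpolation=cv2.INTER_CUBIC);cv2.imwrite('pics/s0c.png',o)
E
```

```text
[172.8 256.4] [46.7 54.5] [442.7 381.5  16. ] dia 121.0
[321.8 248.8] [40.5 40.8] [452.4  21.5  16. ] dia 97.2
[402.3 240.1] [34.9 35.2] [ 468.5 -170.8   16. ] dia 83.8
[263.5 245.9] [46.2 46.3] [462.9 161.5  16. ] dia 110.7
[330.6 186.1] [34. 39.] [603.1  -3.2  16. ] dia 87.2
[255.4 174.1] [21.5 27.5] [637.6 178.6  16. ] dia 58.5
[404.1 174.4] [26.8 34. ] [ 626.4 -180.4   16. ] dia 72.7
[491.3 177.4] [60.6 83.3] [ 613.3 -387.5   16. ] dia 171.9
green [ 294. -236.   16.]
green [ 290. -360.   16.]
[[ 35.40811706 355.8369979 ]] [[523.96831501 128.90533444]]
```

View pics/t0c.png

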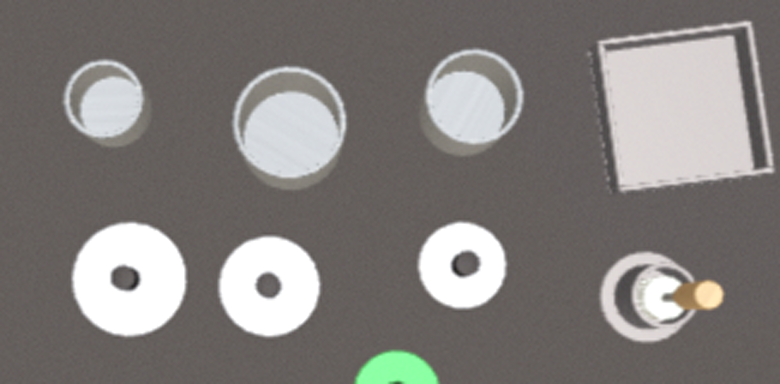

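View pics/s0c.png

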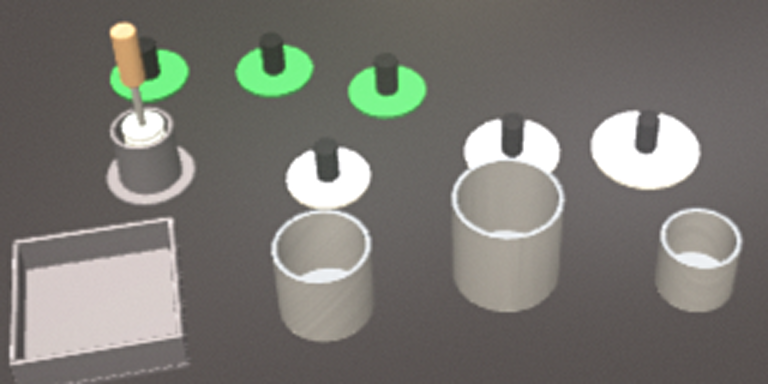

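```bash
python3 - <<'E'
from h import *
im=cv2.imread('pics/top0.png');c=cam('top')
g=cv2.resize(im,None,fx=4,fy=4,interpolation=cv2.INTER_CUBIC);g=cv2.cvtColor(g,cv2.COLOR_BGR2GRAY)
F=lambda p:(np.array(p)+0.5)/4-0.5
def rim(n,c,img,box,H,thr):
    x0,y0,x1,y1=[4*b for b in box]
    m=(img[y0:y1,x0:x1]>thr).astype(np.uint8)
    cn,_=cv2.findContours(m,cv2.RETR_EXTERNAL,cv2.CHAIN_APPROX_NONE)
    k=cv2.convexHull(max(cn,key=lambda q:cv2.contourArea(cv2.convexHull(q))))
    e=cv2.fitEllipse(k);u=F(np.array(e[0])+[x0,y0])
    print(n,thr,u.round(1),(np.array(e[1])/4).round(1),onplane(c,*u,H).round(1),'dia',np.round(np.array(e[1])/4*(c['position'][2]-H)/c['fx'],1))
for thr in (165,185):
    rim('L',c,g,(300,150,362,215),105,thr)
    rim('M',c,g,(378,145,438,200),85,thr)
    rim('S',c,g,(230,150,280,195),65,thr)
s=cv2.imread('pics/scene0.png');cs=cam('scene')
def mask(im):
    h=cv2.cvtColor(im,cv2.COLOR_BGR2HSV);return ((h[...,0]>8)&(h[...,0]<24)&(h[...,1]>90)&(h[...,2]>120)).astype(np.uint8)
mt=mask(im);mt[:,:440]=0;mt[:200]=0;mt[320:]=0
ms=mask(s);ms[:190]=0;ms[260:]=0;ms[:,230:]=0
for m in (mt,ms):
    ys,xs=np.nonzero(m);print('handle',xs.min(),xs.max(),ys.min(),ys.max(),xs.mean(),ys.mean(),len(xs))
    cv2.imwrite('pics/x.png',m*255)
# scene rims
gs=cv2.cvtColor(cv2.resize(s,None,fx=4,fy=4,interpolation=cv2.INTER_CUBIC),cv2.COLOR_BGR2GRAY)
for thr in (190,):
    rim('L',cs,gs,(290,262,352,335),105,thr)
    rim('M',cs,gs,(218,283,272,345),85,thr)
    rim('S',cs,gs,(378,280,424,333),65,thr)
o=np.hstack([cv2.resize(im[215:295,440:540],None,fx=4,fy=4),cv2.resize(s[200:290,130:230],(400,360))[:320]])
cv2.imwrite('pics/b0.png',o)
E
```

```text
L 165 [330.2 180.6] [46.4 46.7] [601.3  -3.6 105. ] dia [102.6 103.3]
M 165 [407.2 169.9] [39.4 40.2] [ 624.2 -178.1   85. ] dia [88.6 90.4]
S 165 [252.8 170.9] [32.2 32.7] [636.  176.5  65. ] dia [73.8 75. ]
L 185 [330.3 180.6] [45.9 46.2] [601.3  -3.7 105. ] dia [101.4 102.1]
M 185 [407.2 169.9] [38.8 39.6] [ 624.3 -178.2   85. ] dia [87.3 89.2]
S 185 [252.8 170.8] [31.6 32.2] [636.1 176.5  65. ] dia [72.3 73.8]
handle 491 504 247 258 496.7157894736842 253.0842105263158 95
handle 156 169 209 235 163.14953271028037 223.75233644859813 214
L 190 [322.1 276.4] [46.5 50.1] [585.6   1.5 105. ] dia [75.3 81.1]
M 190 [243.6 298.9] [37.7 42.9] [ 616.  -176.9   85. ] dia [62.3 70.9]
S 190 [401.6 299. ] [24.7 33.6] [637.8 177.1  65. ] dia [41.7 56.6]
```

View pics/b0.png

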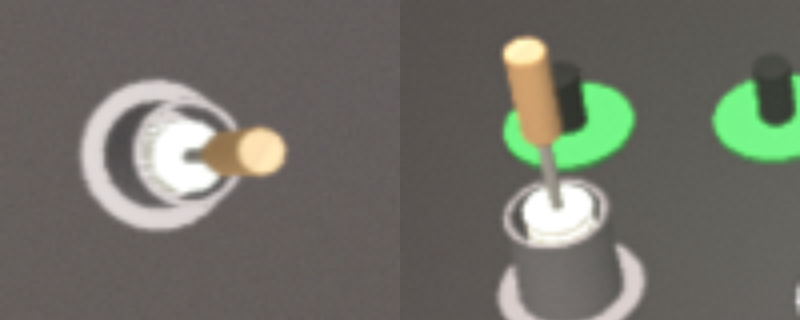

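```bash
python3 - <<'E'
from h import *
c=cam('top');cs=cam('scene')
print('top end',tri(c,(504.6,252.6),cs,(161,212.2)), onplane(c,504.6,252.6,196))
print('head top', onplane(c,486.6,253.4,74), tri(c,(486.6,253.4),cs,(169,253)))
print('stand mouth',onplane(c,440+188/4,215+152/4,70),'foot',onplane(c,440+156/4,215+155/4,4))
print('mouth scene',onplane(cs,130+156/4,200+213/4,70))
for n,P in dict(L=(601.3,-3.7,105),M=(624.2,-178.2,85),S=(636,176.5,65)).items(): print(n,proj(cs,P),110+np.array(dict(L=508,M=322,S=699)[n])/2.4,200+np.array(dict(L=200,M=246,S=238)[n])/2.4)
s=read_state();print(R.from_quat(s['ee_rot']).as_matrix().round(3), s['position'])
E
```

```text
top end (array([ 430.30140971, -350.4692928 ,  195.50290742]), np.float64(0.48570694295476213)) [ 430.27654931 -350.55918287  196.        ]
head top [ 431.39175655 -350.99611064   74.        ] (array([ 431.53719863, -351.79366025,   68.48905223]), np.float64(1.6127564151272002))
stand mouth [ 432.33392174 -353.11825449   70.        ] foot [ 432.05538084 -353.74572248    4.        ]
mouth scene [ 434.35728098 -350.61726346   70.        ]
L [[320.72545442 281.60062061]] 321.6666666666667 283.33333333333337
M [[243.12346323 301.78043282]] 244.16666666666669 302.5
S [[401.19111291 298.48311568]] 401.25 299.1666666666667
[[ 0.915 -0.403 -0.001]
 [-0.403 -0.915 -0.002]
 [ 0.     0.002 -1.   ]] [251.66123567 571.57963878 247.33412689]
```

```bash
cat >> h.py <<'E'
def go(x,y,z):
    s=read_state(); d=tool(np.array([x,y,z])-s['position'])/1000
    Rm=R.from_quat(s['ee_rot']).as_matrix()
    print('shift m',d.round(4),'yaw',np.degrees(np.arctan2(Rm[1,0],Rm[0,0])).round(2),'tilt',np.degrees(np.arccos(-Rm[2,2])).round(2),'pos',s['position'].round(1),'t',round(s['clock'],2),'w',round(s['gripper_width'],1),'F',s['contact_force'].round(1))
E
python3 -c "
from h import *
go(450,150,290)"
```

```text
shift m [ 0.3515  0.3059 -0.042 ] yaw -23.78 tilt 0.11 pos [251.7 571.6 247.3] t 0.1 w 85.3 F [ 0.6 -0.6  0.1]
```

Request:
jog_arm(increments=[[0.035,0.03,-0.01,-3],[0.08,0.07,-0.02,-7],[0.12,0.1,-0.03,-11],[0.16,0.14,-0.042,-15],[0.2,0.175,-0.042,-19],[0.24,0.21,-0.042,-23.8],[0.28,0.245,-0.042,-23.8],[0.32,0.28,-0.042,-23.8],[0.3515,0.306,-0.042,-23.8],[0.3515,0.306,-0.042,-23.8]], hand=1)

```text
clock: 1.35
position: [450.4, 147.8, 289.6]
ee_rot: [1.0, -0.002, -0.001, 0.001]
contact_force: [-0.4, 0.0, 0.1]
gripper_width: 85.4
```

```bash
python3 -c "
from h import *
go(430.5,-350.8,250)"
```

```text
shift m [-0.0179  0.4985  0.0408] yaw -0.22 tilt 0.16 pos [450.4 147.8 289.6] t 1.35 w 85.4 F [-0.4  0.   0.1]
```

Request:
jog_arm(increments=[[0,0.04,0.0,0],[-0.002,0.09,0.0,0],[-0.004,0.15,0.0,0],[-0.006,0.21,0,0],[-0.008,0.27,0,0],[-0.01,0.33,0,0],[-0.013,0.39,0.01,0],[-0.016,0.45,0.02,0],[-0.018,0.4985,0.035,-0.2],[-0.018,0.4985,0.041,-0.2]])

```text
clock: 2.6
position: [429.9, -352.4, 247.5]
ee_rot: [1.0, -0.002, -0.002, 0.0]
contact_force: [0.2, 0.5, -1.1]
gripper_width: 85.2
```

```bash
python3 -c "
from h import *
go(430.5,-350.8,162)
cv2.imwrite('pics/s1.png',cv2.resize(get_image('scene')[150:300,90:290][:,:,::-1],None,fx=4,fy=4))
cv2.imwrite('pics/t1.png',cv2.resize(get_image('top')[190:320,400:600][:,:,::-1],None,fx=4,fy=4))
"
```

```text
shift m [ 0.001  -0.0017  0.0855] yaw -0.24 tilt 0.27 pos [ 429.9 -352.4  247.5] t 2.6 w 85.2 F [ 0.2  0.5 -1.1]
```

View pics/s1.png

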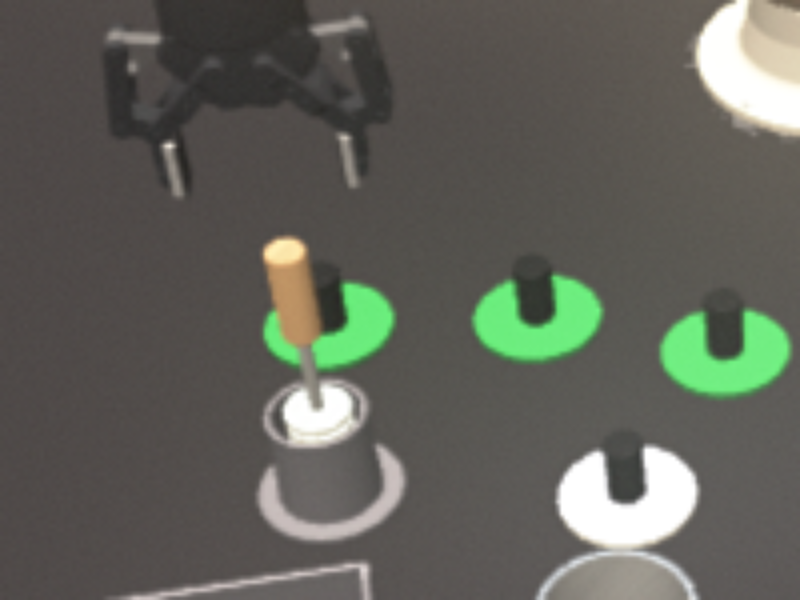

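View pics/t1.png

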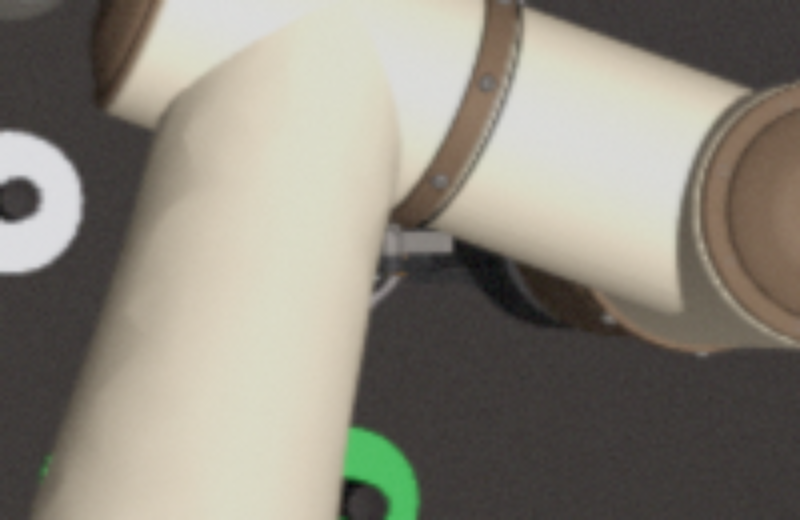

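Request:
jog_arm(increments=[[0.001,-0.0015,0.01,0],[0.001,-0.0015,0.025,0],[0.001,-0.0015,0.045,0],[0.001,-0.0015,0.065,0],[0.001,-0.0015,0.08,0],[0.001,-0.0015,0.0855,0],[0.001,-0.0015,0.0855,0]])

```text
clock: 3.58
position: [430.8, -348.5, 162.7]
ee_rot: [1.0, -0.0, -0.002, 0.0]
contact_force: [0.3, 0.2, 0.1]
gripper_width: 85.3
```

```bash
python3 -c "
from h import *
go(430.5,-350.8,162)
cv2.imwrite('pics/s2.png',cv2.resize(get_image('scene')[180:300,120:220][:,:,::-1],None,fx=5,fy=5))
"
```

```text
shift m [-0.0003  0.0023  0.0007] yaw -0.02 tilt 0.26 pos [ 430.8 -348.5  162.7] t 3.58 w 85.3 F [0.3 0.2 0.1]
```

View pics/s2.png

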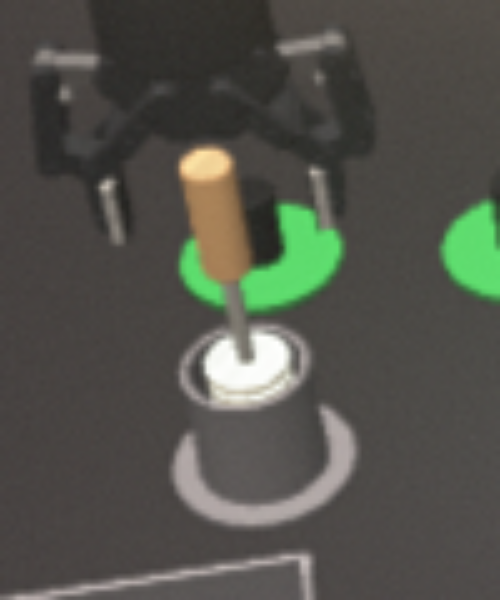

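Request:
jog_arm(increments=[[0,0.002,0.001,0],[0,0.002,0.001,0],[0,0.002,0.001,0],[0,0.002,0.001,0],[0,0.002,0.001,0],[0,0.002,0.001,0]], hand=-1)

```text
clock: 4.38
position: [431.3, -351.0, 162.6]
ee_rot: [1.0, -0.0, -0.001, 0.001]
contact_force: [0.1, -1.1, 1.1]
gripper_width: 22.5
```

```bash
python3 -c "
from h import *
s=read_state();print(s['position'],s['gripper_width'],s['contact_force'],s['wrist_torque'])
cv2.imwrite('pics/s3.png',cv2.resize(get_image('scene')[180:300,120:220][:,:,::-1],None,fx=5,fy=5))
"
```

```text
[ 431.32858307 -351.00630712  162.59449927] 22.508242707760825 [ 0.12512243 -1.11325114  1.1497252 ] [-0.30062647 -0.00134723  0.03363764]
```

View pics/s3.png

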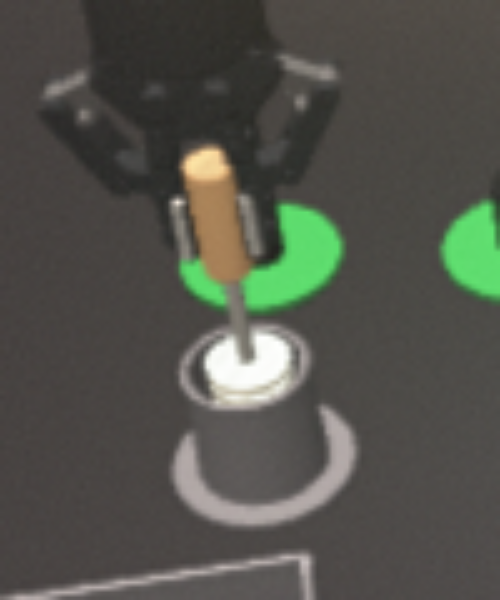

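Request:
jog_arm(increments=[[0,0,-0.01,0],[0,0,-0.03,0],[0,0,-0.055,0],[0,0,-0.08,0],[0,0,-0.105,0],[0,0,-0.13,0],[0,0,-0.145,0],[0,0,-0.15,0],[0,0,-0.15,0]])

```text
clock: 5.55
position: [431.5, -350.4, 312.0]
ee_rot: [1.0, -0.0, -0.002, 0.001]
contact_force: [0.6, 0.4, -1.2]
gripper_width: 22.7
```

```bash
python3 -c "
from h import *
go(601.3,-3.7,312)
cv2.imwrite('pics/s4.png',cv2.resize(get_image('scene')[100:300,90:290][:,:,::-1],None,fx=3,fy=3))
"
```

```text
shift m [ 0.1696 -0.3468 -0.001 ] yaw -0.02 tilt 0.21 pos [ 431.5 -350.4  312. ] t 5.55 w 22.7 F [ 0.6  0.4 -1.2]
```

View pics/s4.png

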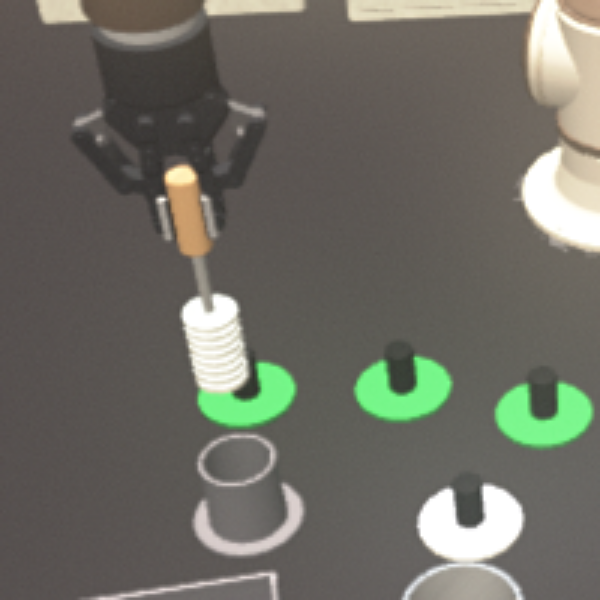

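The brush is held and hanging straight, with its bottom end at about pixel (164,228) in the scene view. Now to the large beaker.

Request:
jog_arm(increments=[[0.01,-0.02,0,0],[0.028,-0.058,0,0],[0.05,-0.1,0,0],[0.072,-0.147,0,0],[0.095,-0.194,0,0],[0.118,-0.241,0,0],[0.14,-0.286,0,0],[0.158,-0.323,0,0],[0.1695,-0.3465,0,0],[0.1695,-0.3465,0,0]])

```text
clock: 6.85
position: [601.3, -2.7, 309.3]
ee_rot: [1.0, 0.001, -0.003, 0.001]
contact_force: [-0.1, -0.9, -0.9]
gripper_width: 22.5
```

```bash
python3 -c "
from h import *
print(proj(cam('scene'),[431.5,-350.4,155]))
go(601.3,-3.7,162)
cv2.imwrite('pics/s5.png',cv2.resize(get_image('scene')[150:350,220:420][:,:,::-1],None,fx=3,fy=3))
"
```

```text
[[163.6664961  225.92052419]]
shift m [0.0009 0.0008 0.1473] yaw 0.08 tilt 0.38 pos [601.3  -2.7 309.3] t 6.85 w 22.5 F [-0.1 -0.9 -0.9]
```

View pics/s5.png

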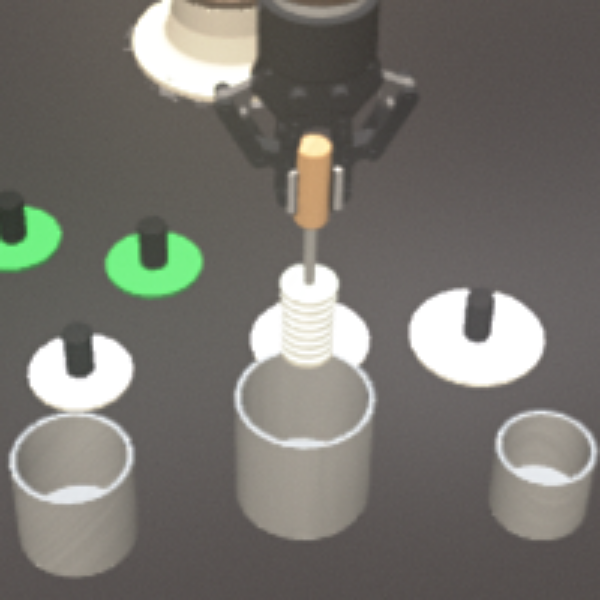

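Request:
jog_arm(increments=[[0.0,0.001,0.01,0],[0,0.001,0.03,0],[0,0.001,0.055,0],[0,0.001,0.08,0],[0,0.001,0.105,0],[0,0.001,0.125,0],[0,0.001,0.137,0],[0,0.001,0.141,0],[0,0.001,0.143,0],[0,0.001,0.143,0]])

```text
clock: 8.15
position: [600.3, -4.9, 167.3]
ee_rot: [1.0, 0.0, -0.003, 0.001]
contact_force: [-0.1, -0.7, -1.9]
gripper_width: 22.7
```

Request:
jog_arm(increments=[[0,0,0.002,0],[0,0,0.004,0],[0,0,0.005,0],[0,0,0.006,0],[0,0,0.006,0]])

```text
clock: 8.78
position: [600.4, -4.9, 161.6]
ee_rot: [1.0, 0.0, -0.002, 0.001]
contact_force: [-0.6, -0.6, 0.5]
gripper_width: 22.9
```

Request:
jog_arm(increments=[[0,0,0.002,0],[0,0,0.003,0],[0,0,0.003,0]])

```text
clock: 9.15
position: [601.1, -5.0, 161.6]
ee_rot: [1.0, 0.001, -0.001, 0.001]
contact_force: [-3.7, 0.4, 10.7]
gripper_width: 22.7
```

```bash
python3 -c "
from h import *
go(601.3,-3.7,160)
cv2.imwrite('pics/s6.png',cv2.resize(get_image('scene')[200:350,220:420][:,:,::-1],None,fx=4,fy=4))
"
```

```text
shift m [ 0.0002 -0.0013  0.0016] yaw 0.08 tilt 0.15 pos [601.1  -5.  161.6] t 9.15 w 22.7 F [-3.7  0.4 10.7]
```

View pics/s6.png

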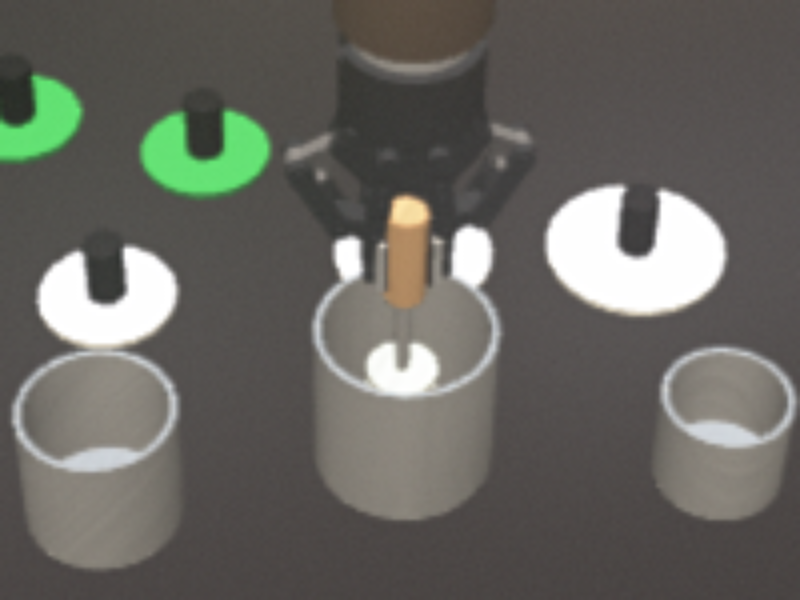

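The brush is on the large beaker's floor with 11 N of contact. Now I'll draw it up about 80 mm and push it down again.

Request:
jog_arm(increments=[[0,-0.001,-0.015,0],[0,-0.001,-0.04,0],[0,-0.001,-0.065,0],[0,-0.001,-0.08,0],[0,-0.001,-0.08,0],[0,-0.001,-0.06,0],[0,-0.001,-0.035,0],[0,-0.001,-0.012,0],[0,-0.001,-0.004,0],[0,-0.001,-0.002,0]])

```text
clock: 10.45
position: [600.9, -4.1, 162.8]
ee_rot: [1.0, 0.001, -0.002, 0.001]
contact_force: [1.0, -0.9, -0.3]
gripper_width: 22.5
```

Request:
jog_arm(increments=[[0,0,0.002,0],[0,0,0.004,0],[0,0,0.005,0],[0,0,0.006,0],[0,0,0.006,0]])

```text
clock: 11.08
position: [602.4, -4.1, 161.5]
ee_rot: [1.0, 0.001, 0.001, 0.001]
contact_force: [-3.8, 0.1, 12.9]
gripper_width: 22.6
```

Request:
jog_arm(increments=[[0,0,-0.015,0],[0,0,-0.04,0],[0,0,-0.07,0],[0,0,-0.1,0],[0,0,-0.125,0],[0,0,-0.14,0],[0,0,-0.145,0],[0,0,-0.145,0]])

```text
clock: 12.08
position: [601.8, -3.7, 306.0]
ee_rot: [1.0, 0.001, 0.001, 0.001]
contact_force: [-0.1, -0.8, -2.7]
gripper_width: 22.5
```

```bash
python3 -c "
from h import *
go(624.2,-178.2,306)
im=get_image('scene');cv2.imwrite('pics/s7.png',im[:,:,::-1])
"
```

```text
shift m [0.0219 0.1746 0.0004] yaw 0.16 tilt 0.15 pos [601.8  -3.7 306. ] t 12.07 w 22.5 F [-0.1 -0.8 -2.7]
```

View pics/s7.png

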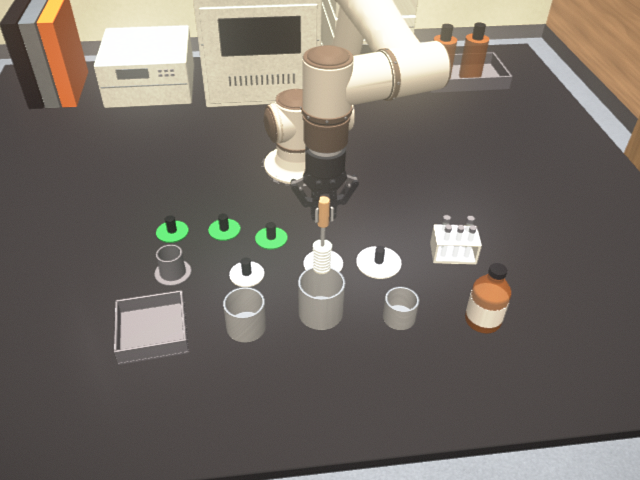

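The beakers haven't moved (large at (321,298), medium at (245,314), small at (400,307)) and the brush is clear of them. On to the medium one.

Request:
jog_arm(increments=[[0.003,0.02,0,0],[0.008,0.06,0,0],[0.014,0.105,0,0],[0.019,0.15,0,0],[0.022,0.1745,0,0],[0.022,0.1745,0,0],[0.022,0.1745,0,0]])

```text
clock: 13.0
position: [623.8, -178.4, 305.1]
ee_rot: [1.0, 0.001, -0.001, 0.001]
contact_force: [-0.4, -0.4, -0.4]
gripper_width: 22.7
```

```bash
python3 -c "
from h import *
go(624.2,-178.2,166)"
```

```text
shift m [ 0.0005 -0.0005  0.1391] yaw 0.13 tilt 0.14 pos [ 623.8 -178.4  305.1] t 13.0 w 22.7 F [-0.4 -0.4 -0.4]
```

Request:
jog_arm(increments=[[0,0,0.015,0],[0,0,0.04,0],[0,0,0.07,0],[0,0,0.1,0],[0,0,0.12,0],[0,0,0.133,0],[0,0,0.139,0],[0,0,0.139,0]])

```text
clock: 14.0
position: [623.8, -178.5, 166.1]
ee_rot: [1.0, 0.001, -0.001, 0.001]
contact_force: [-0.0, -0.9, -1.1]
gripper_width: 22.7
```

Request:
jog_arm(increments=[[0,0,0.002,0],[0,0,0.004,0],[0,0,0.006,0],[0,0,0.008,0],[0,0,0.008,0]])

```text
clock: 14.62
position: [624.7, -178.9, 161.6]
ee_rot: [1.0, 0.002, 0.001, 0.002]
contact_force: [-2.5, 1.2, 8.7]
gripper_width: 22.7
```

Request:
jog_arm(increments=[[0,0,-0.015,0],[0,0,-0.04,0],[0,0,-0.06,0],[0,0,-0.065,0],[0,0,-0.065,0],[0,0,-0.05,0],[0,0,-0.03,0],[0,0,-0.012,0],[0,0,-0.004,0],[0,0,-0.002,0]])

```text
clock: 15.88
position: [624.4, -178.9, 162.3]
ee_rot: [1.0, 0.002, 0.0, 0.002]
contact_force: [0.2, -0.2, 0.1]
gripper_width: 23.0
```

Request:
jog_arm(increments=[[0,0,0.002,0],[0,0,0.003,0],[0,0,0.004,0],[0,0,0.005,0],[0,0,0.005,0]])

```text
clock: 16.5
position: [625.6, -179.2, 161.6]
ee_rot: [1.0, 0.002, 0.003, 0.003]
contact_force: [-2.1, 1.4, 10.5]
gripper_width: 22.7
```

Request:
jog_arm(increments=[[0,0,-0.015,0],[0,0,-0.04,0],[0,0,-0.07,0],[0,0,-0.1,0],[0,0,-0.125,0],[0,0,-0.14,0],[0,0,-0.145,0],[0,0,-0.145,0]])

```text
clock: 17.5
position: [624.6, -178.3, 306.0]
ee_rot: [1.0, 0.002, 0.002, 0.002]
contact_force: [0.2, 0.5, -1.9]
gripper_width: 22.6
```

```bash
python3 -c "
from h import *
go(636,176.5,306)"
```

```text
shift m [ 0.013  -0.3548 -0.0017] yaw 0.26 tilt 0.38 pos [ 624.6 -178.3  306. ] t 17.5 w 22.6 F [ 0.2  0.5 -1.9]
```

Request:
jog_arm(increments=[[0.001,-0.02,0,0],[0.002,-0.06,0,0],[0.004,-0.11,0,0],[0.006,-0.16,0,0],[0.008,-0.21,0,0],[0.01,-0.26,0,0],[0.012,-0.305,-0.001,0],[0.013,-0.34,-0.0015,0],[0.013,-0.355,-0.0015,0],[0.013,-0.355,-0.0015,0]])

```text
clock: 18.75
position: [635.5, 177.8, 304.8]
ee_rot: [1.0, 0.003, 0.001, 0.003]
contact_force: [-0.9, 0.1, -1.0]
gripper_width: 22.5
```

```bash
python3 -c "
from h import *
go(636,176.5,166)"
```

```text
shift m [1.000e-04 5.000e-04 1.388e-01] yaw 0.36 tilt 0.37 pos [635.5 177.8 304.8] t 18.75 w 22.5 F [-0.9  0.1 -1. ]
```

Request:
jog_arm(increments=[[0,0.0005,0.015,0],[0,0.0005,0.04,0],[0,0.0005,0.07,0],[0,0.0005,0.1,0],[0,0.0005,0.12,0],[0,0.0005,0.133,0],[0,0.0005,0.139,0],[0,0.0005,0.139,0]])

```text
clock: 19.75
position: [636.0, 176.1, 165.8]
ee_rot: [1.0, 0.003, 0.001, 0.003]
contact_force: [-0.4, 0.1, -2.1]
gripper_width: 22.7
```

Request:
jog_arm(increments=[[0,0,0.002,0],[0,0,0.004,0],[0,0,0.006,0],[0,0,0.008,0],[0,0,0.008,0]])

```text
clock: 20.38
position: [637.2, 176.3, 161.6]
ee_rot: [1.0, 0.004, 0.004, 0.003]
contact_force: [-2.3, -1.4, 10.2]
gripper_width: 22.8
```

Request:
jog_arm(increments=[[0,0,-0.015,0],[0,0,-0.035,0],[0,0,-0.048,0],[0,0,-0.05,0],[0,0,-0.05,0],[0,0,-0.038,0],[0,0,-0.022,0],[0,0,-0.01,0],[0,0,-0.004,0],[0,0,-0.002,0]])

```text
clock: 21.62
position: [637.1, 176.2, 162.9]
ee_rot: [1.0, 0.004, 0.003, 0.003]
contact_force: [-0.1, 0.4, -1.9]
gripper_width: 22.7
```

Request:
jog_arm(increments=[[0,0,0.002,0],[0,0,0.003,0],[0,0,0.004,0],[0,0,0.005,0],[0,0,0.005,0]])

```text
clock: 22.25
position: [638.4, 176.3, 161.7]
ee_rot: [1.0, 0.004, 0.006, 0.003]
contact_force: [-2.3, -1.5, 8.7]
gripper_width: 22.4
```

Request:
jog_arm(increments=[[0,0,-0.015,0],[0,0,-0.04,0],[0,0,-0.07,0],[0,0,-0.1,0],[0,0,-0.125,0],[0,0,-0.14,0],[0,0,-0.145,0],[0,0,-0.145,0]])

```text
clock: 23.25
position: [636.5, 177.0, 306.0]
ee_rot: [1.0, 0.004, 0.005, 0.003]
contact_force: [0.4, 0.5, -2.5]
gripper_width: 22.6
```

```bash
python3 -c "
from h import *
go(432,-352,306)
im=get_image('scene');cv2.imwrite('pics/s8.png',im[:,:,::-1])
im=get_image('top');cv2.imwrite('pics/t8.png',im[:,:,::-1])
"
```

```text
shift m [-0.2087  0.5274  0.0007] yaw 0.45 tilt 0.66 pos [636.5 177.  306. ] t 23.25 w 22.6 F [ 0.4  0.5 -2.5]
```

View pics/s8.png

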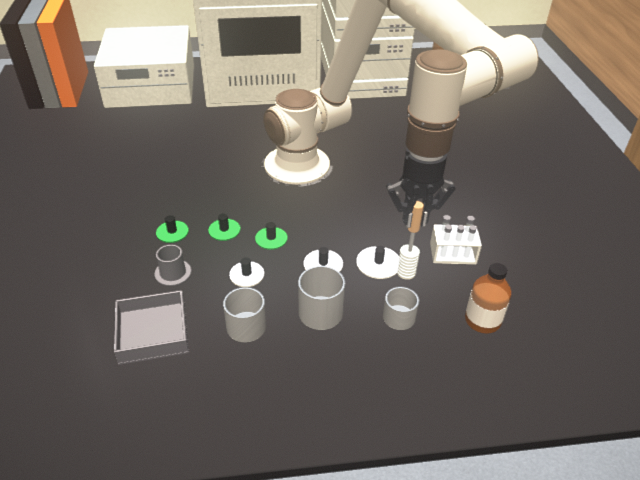

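View pics/t8.png

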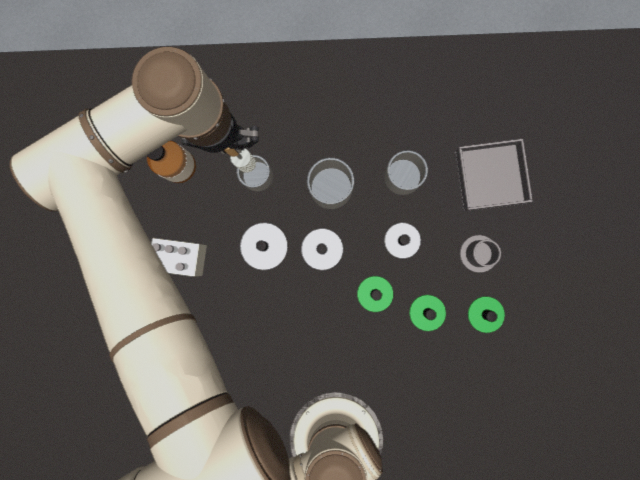

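Nothing has moved and the brush is clear of the small beaker. The stand is empty at (480,254) in the top view. I'll measure the stand more closely and check that the covers are still where they were.

```bash
python3 - <<'E'
from h import *
im=cv2.imread('pics/t8.png');s=cv2.imread('pics/s8.png')
o=np.hstack([cv2.resize(im[225:285,450:515],None,fx=6,fy=6,interpolation=cv2.INTER_CUBIC),cv2.resize(s[235:295,140:205],None,fx=6,fy=6,interpolation=cv2.INTER_CUBIC)])
cv2.imwrite('pics/st.png',cv2.convertScaleAbs(o,alpha=1.4))
c=cam('top')
for P in ([432.3,-353.1,70],[432.3,-353.1,4]):
    for n,o in (('top',(450,225)),('scene',(140,235))): print(n,(proj(cam(n),P)-o)*6+[390*(n=='scene'),0])
E
```

```text
top [[221.95513624 168.09131655]]
scene [[558.00393676 106.45344848]]
top [[172.33903738 171.92414994]]
scene [[582.06701155 221.60162051]]
```

View pics/st.png

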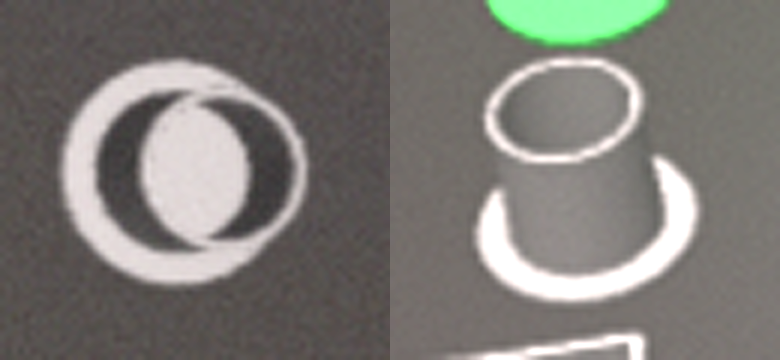

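Request:
jog_arm(increments=[[-0.008,0.02,0,0],[-0.024,0.06,0,0],[-0.046,0.115,0,0],[-0.068,0.17,0,0.4],[-0.09,0.225,0,0.4],[-0.112,0.28,0,0.4],[-0.134,0.335,0,0.4],[-0.156,0.39,0,0.4],[-0.178,0.445,0,0.4],[-0.195,0.49,0,0.4]])

```text
clock: 24.6
position: [442.8, -316.7, 306.2]
ee_rot: [1.0, -0.0, 0.004, 0.003]
contact_force: [0.7, 0.4, -1.6]
gripper_width: 22.5
```

```bash
python3 -c "
from h import *
go(432.5,-352.8,306)"
```

```text
shift m [-0.0103  0.0362  0.0004] yaw -0.03 tilt 0.58 pos [ 442.8 -316.7  306.2] t 24.6 w 22.5 F [ 0.7  0.4 -1.6]
```

Request:
jog_arm(increments=[[-0.006,0.02,0,0],[-0.0103,0.0362,0,0],[-0.0103,0.0362,0,0],[-0.0103,0.0362,0.01,0]])

```text
clock: 25.1
position: [433.0, -352.6, 296.7]
ee_rot: [1.0, 0.0, 0.005, 0.003]
contact_force: [-0.4, -0.5, -2.4]
gripper_width: 22.8
```

```bash
python3 -c "
from h import *
go(432.5,-352.8,168)
s=get_image('scene')[130:290,100:260]
cv2.imwrite('pics/s9.png',cv2.resize(s[:,:,::-1],None,fx=4,fy=4))"
```

```text
shift m [-0.0017 -0.0006  0.1287] yaw 0.01 tilt 0.68 pos [ 433.  -352.6  296.7] t 25.1 w 22.8 F [-0.4 -0.5 -2.4]
```

View pics/s9.png

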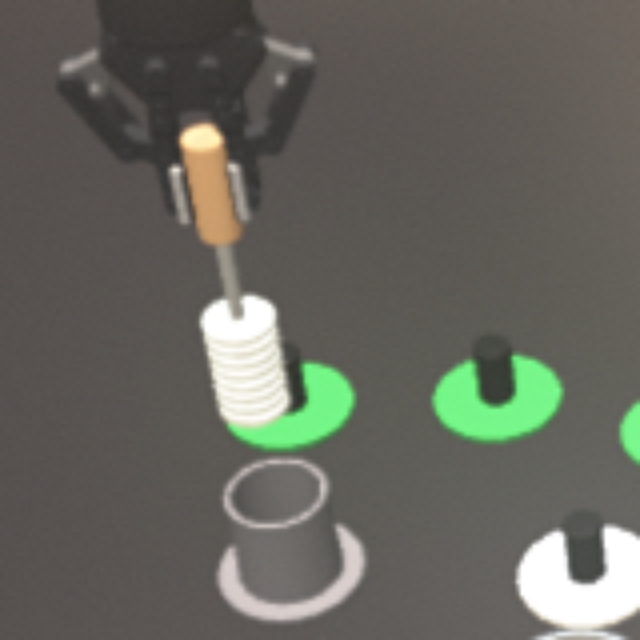

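Request:
jog_arm(increments=[[-0.0015,-0.0019,0.005,0],[-0.0015,-0.0019,0.025,0],[-0.002,-0.0019,0.05,0],[-0.002,-0.0019,0.075,0],[-0.0025,-0.0019,0.1,0],[-0.003,-0.0019,0.118,0],[-0.0032,-0.0019,0.127,0],[-0.0032,-0.0019,0.1285,0]])

```text
clock: 26.15
position: [430.0, -349.9, 165.5]
ee_rot: [1.0, 0.0, 0.003, 0.002]
contact_force: [-0.1, -0.6, -1.6]
gripper_width: 22.9
```

Request:
jog_arm(increments=[[0,0,0.002,0],[0,0,0.004,0],[0,0,0.006,0],[0,0,0.006,0]])

```text
clock: 26.65
position: [431.2, -350.6, 162.6]
ee_rot: [1.0, 0.001, 0.005, 0.003]
contact_force: [-0.9, 2.4, 9.6]
gripper_width: 22.5
```

```bash
python3 -c "
from h import *
go(431,-351.5,162.6)
s=get_image('scene')[160:290,110:240]
cv2.imwrite('pics/s10.png',cv2.resize(s[:,:,::-1],None,fx=4,fy=4))"
```

```text
shift m [-0.0002  0.0009 -0.    ] yaw 0.11 tilt 0.63 pos [ 431.2 -350.6  162.6] t 26.65 w 22.5 F [-0.9  2.4  9.6]
```

View pics/s10.png

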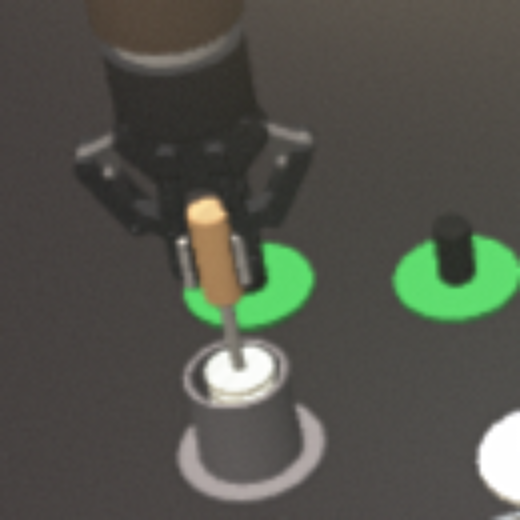

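The brush head is on the stand floor: z is 162.6, the same as at pickup, with 9.6 N of contact. I'll relax the push and open the gripper.

Request:
jog_arm(increments=[[0,0,0,0],[0,0,0,0],[0,0,0,0]])

```text
clock: 27.08
position: [431.4, -350.7, 162.8]
ee_rot: [1.0, 0.001, 0.005, 0.003]
contact_force: [0.7, -0.2, 1.2]
gripper_width: 22.7
```

Request:
jog_arm(increments=[[0,0,0,0],[0,0,0,0],[0,0,0,0],[0,0,0,0],[0,0,0,0],[0,0,0,0]], hand=1)

```text
clock: 27.82
position: [431.4, -350.7, 162.7]
ee_rot: [1.0, 0.001, 0.005, 0.003]
contact_force: [0.3, -0.3, 0.1]
gripper_width: 85.1
```

```bash
python3 -c "
from h import *
go(431,-351.5,262.6)
s=get_image('scene')[160:290,110:240]
cv2.imwrite('pics/s11.png',cv2.resize(s[:,:,::-1],None,fx=4,fy=4))"
```

```text
shift m [ 0.0006  0.0014 -0.0999] yaw 0.12 tilt 0.66 pos [ 431.4 -350.7  162.7] t 27.82 w 85.1 F [ 0.3 -0.3  0.1]
```

View pics/s11.png

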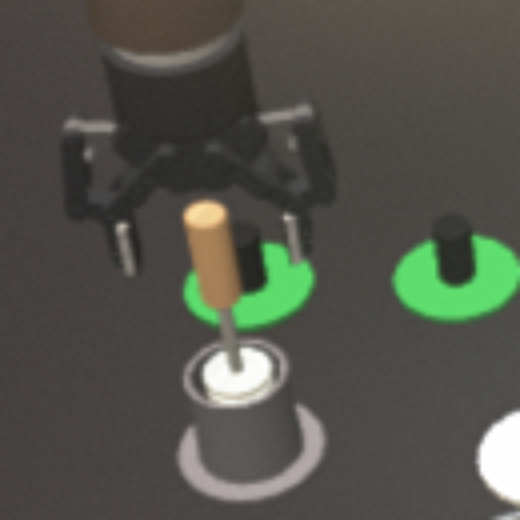

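Request:
jog_arm(increments=[[0,0,-0.01,0],[0,0,-0.03,0],[0,0,-0.06,0],[0,0,-0.09,0],[0,0,-0.11,0],[0,0,-0.11,0],[0.01,-0.03,-0.11,0],[0.02,-0.07,-0.11,0],[0.02,-0.1,-0.11,0],[0.02,-0.1,-0.11,0]])

```text
clock: 29.12
position: [449.7, -248.4, 271.6]
ee_rot: [1.0, 0.002, 0.004, 0.003]
contact_force: [-0.4, 0.6, -0.1]
gripper_width: 85.3
```

```bash
cat >> h.py <<'E'
def covers(im,c):
    hsv=cv2.cvtColor(im,cv2.COLOR_RGB2HSV)
    m=((hsv[...,2]>200)&(hsv[...,1]<40)).astype(np.uint8)
    cn,_=cv2.findContours(m[:400],cv2.RETR_EXTERNAL,cv2.CHAIN_APPROX_NONE)
    for k in cn:
        if cv2.contourArea(k)>300:
            e=cv2.fitEllipse(cv2.convexHull(k)); p=onplane(c,*e[0],16)
            print(np.round(e[0],1),np.round(e[1],1),p.round(1), 'dia',np.round(np.mean(e[1])*(c['position'][2]-16)/c['fx'],1))
E
python3 -c "
from h import *
go(468.5,-170.8,150)
t=get_image('top');s=get_image('scene');covers(t,cam('top'))
cv2.imwrite('pics/t12.png',t[:,:,::-1])
cv2.imwrite('pics/s12.png',s[:,:,::-1])"
```

```text
shift m [ 0.0182 -0.0782  0.1213] yaw 0.27 tilt 0.57 pos [ 449.7 -248.4  271.6] t 29.12 w 85.3 F [-0.4  0.6 -0.1]
[174.2 256.9] [40.5 58.9] [441.4 378.1  16. ] dia 118.9
[322.  248.8] [39.7 39.7] [452.4  21.2  16. ] dia 95.0
[263.7 245.9] [45.1 45.6] [462.8 161.1  16. ] dia 108.5
[468.3 225.9] [ 51.2 202. ] [ 498.6 -328.    16. ] dia 302.7
[384.8 291. ] [105.4 260.7] [ 349.  -125.4   16. ] dia 437.6
```

View pics/t12.png

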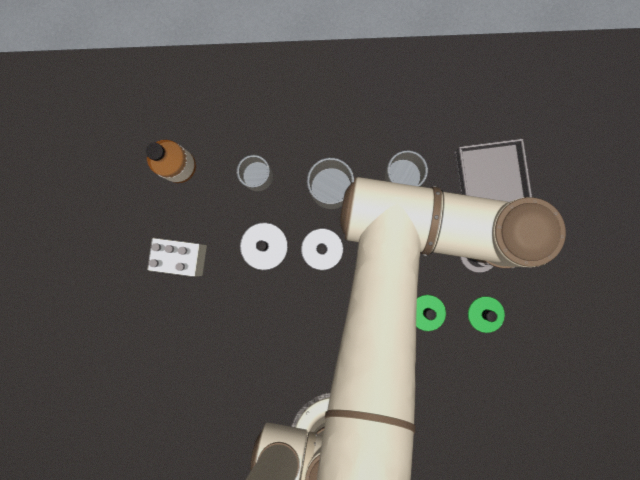

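View pics/s12.png

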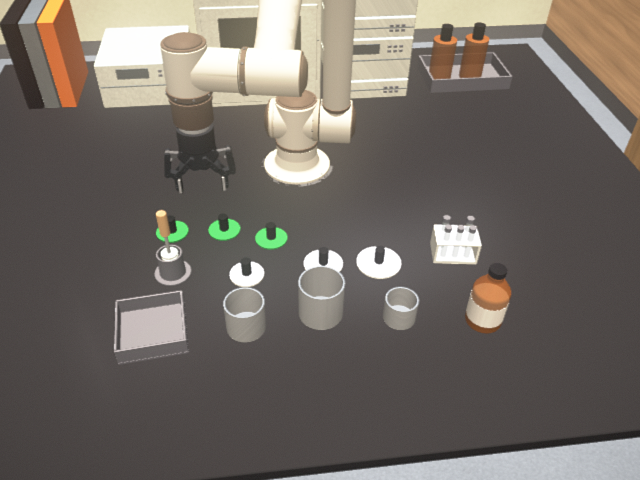

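Everything is where it was and the brush stands upright in its stand at (165,240) in the scene view. Next is the small cover, at (247,272).

Request:
jog_arm(increments=[[0.004,-0.02,0,0],[0.01,-0.045,0.02,0.3],[0.015,-0.065,0.05,0.3],[0.018,-0.078,0.08,0.3],[0.018,-0.078,0.11,0.3],[0.018,-0.078,0.121,0.3],[0.018,-0.078,0.121,0.3]])

```text
clock: 30.1
position: [468.7, -173.3, 150.0]
ee_rot: [1.0, -0.002, 0.004, 0.003]
contact_force: [-0.3, 0.1, -0.2]
gripper_width: 85.5
```

```bash
python3 -c "
from h import *
go(468.5,-170.8,42)
s=get_image('scene')[170:300,180:310]
cv2.imwrite('pics/s13.png',cv2.resize(s[:,:,::-1],None,fx=4,fy=4))"
```

```text
shift m [-0.001  -0.0032  0.108 ] yaw -0.2 tilt 0.56 pos [ 468.7 -173.3  150. ] t 30.1 w 85.5 F [-0.3  0.1 -0.2]
```

View pics/s13.png

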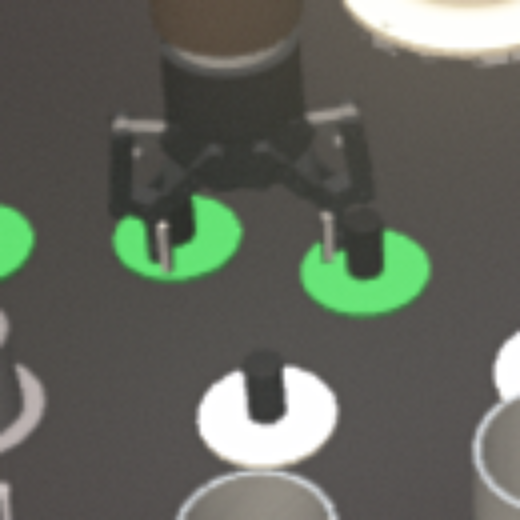

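Request:
jog_arm(increments=[[-0.0002,-0.002,0.01,0],[-0.0003,-0.002,0.03,0],[-0.0005,-0.002,0.055,0],[-0.0008,-0.002,0.08,0],[-0.001,-0.002,0.1,0],[-0.001,-0.002,0.108,0],[-0.001,-0.002,0.108,0],[-0.001,-0.002,0.108,0]])

```text
clock: 31.15
position: [470.0, -172.1, 43.8]
ee_rot: [1.0, -0.002, 0.006, 0.003]
contact_force: [-0.2, -0.2, 0.1]
gripper_width: 85.6
```

```bash
python3 -c "
from h import *
go(468.5,-170.8,42)
s=get_image('scene')[170:300,180:310]
cv2.imwrite('pics/s14.png',cv2.resize(s[:,:,::-1],None,fx=4,fy=4))"
```

```text
shift m [-0.0016 -0.0013  0.0017] yaw -0.18 tilt 0.76 pos [ 470.  -172.1   43.8] t 31.15 w 85.6 F [-0.2 -0.2  0.1]
```

View pics/s14.png

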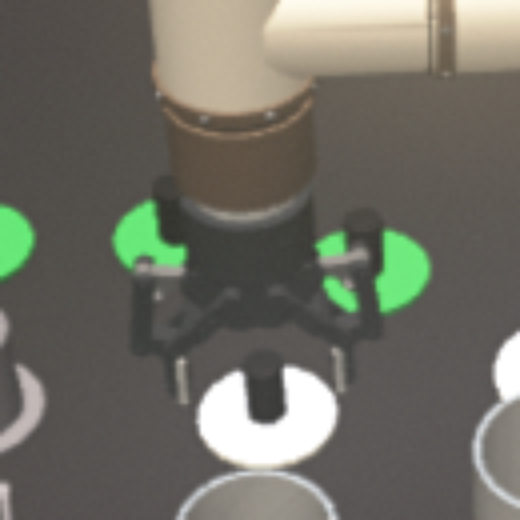

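Request:
jog_arm(increments=[[-0.001,-0.001,0,0],[-0.001,-0.001,0,0],[-0.001,-0.001,0,0],[-0.001,-0.001,0,0],[-0.001,-0.001,0,0],[-0.001,-0.001,0,0]], hand=-1)

```text
clock: 31.95
position: [469.3, -171.1, 44.1]
ee_rot: [1.0, -0.001, 0.006, 0.003]
contact_force: [-1.3, 0.2, 5.4]
gripper_width: 24.4
```

Request:
jog_arm(increments=[[0,0,-0.01,0],[0,0,-0.03,0],[0,0,-0.06,0],[0,0,-0.09,0],[0,0,-0.12,0],[0,0,-0.145,0],[0,0,-0.155,0],[0,0,-0.16,0],[0,0,-0.16,0]])

```text
clock: 33.08
position: [467.0, -169.9, 203.5]
ee_rot: [1.0, -0.002, 0.005, 0.003]
contact_force: [0.1, -0.1, -1.5]
gripper_width: 24.5
```

```bash
python3 -c "
from h import *
go(636,176.5,204)
s=get_image('scene')[130:300,160:330]
cv2.imwrite('pics/s15.png',cv2.resize(s[:,:,::-1],None,fx=3.5,fy=3.5))"
```

```text
shift m [ 0.1679 -0.3469 -0.0011] yaw -0.18 tilt 0.72 pos [ 467.  -169.9  203.5] t 33.08 w 24.5 F [ 0.1 -0.1 -1.5]
```

View pics/s15.png

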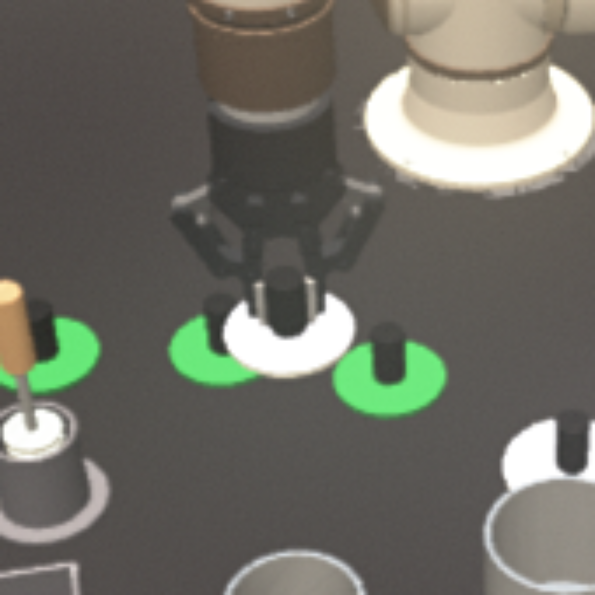

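Request:
jog_arm(increments=[[0.008,-0.018,0,0],[0.026,-0.054,0,0],[0.048,-0.1,0,0],[0.071,-0.147,0,0],[0.094,-0.194,0,0],[0.117,-0.241,0,0],[0.139,-0.286,0,0],[0.157,-0.323,0,0],[0.1685,-0.347,0,-0.2],[0.1685,-0.347,0,-0.2]])

```text
clock: 34.38
position: [636.5, 178.2, 200.1]
ee_rot: [1.0, 0.001, 0.004, 0.004]
contact_force: [-0.3, -0.6, -1.1]
gripper_width: 24.6
```

```bash
python3 -c "
from h import *
go(636.8,176.5,118)
s=get_image('scene')[170:350,310:490]
cv2.imwrite('pics/s16.png',cv2.resize(s[:,:,::-1],None,fx=3.3,fy=3.3))"
```

```text
shift m [-0.0003  0.001   0.0821] yaw 0.13 tilt 0.61 pos [636.5 178.2 200.1] t 34.38 w 24.6 F [-0.3 -0.6 -1.1]
```

View pics/s16.png

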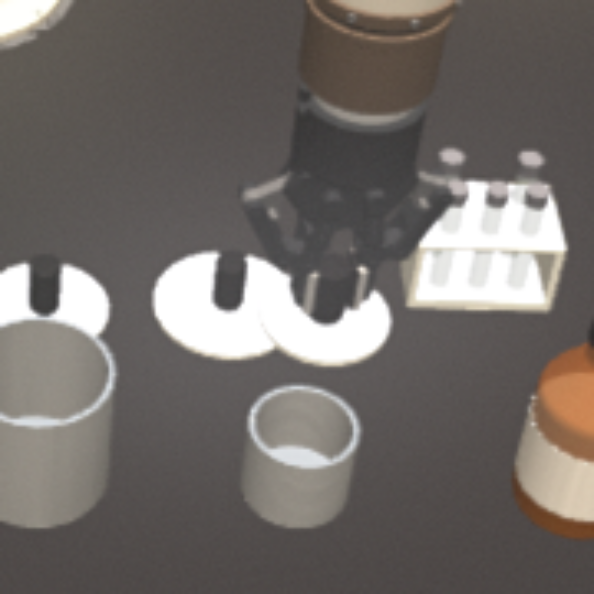

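Request:
jog_arm(increments=[[0,0.001,0.01,0],[0,0.001,0.03,0],[0,0.001,0.055,0],[0,0.001,0.075,0],[0,0.001,0.082,0],[0,0.001,0.082,0]])

```text
clock: 35.17
position: [636.2, 174.7, 118.0]
ee_rot: [1.0, 0.0, 0.003, 0.004]
contact_force: [0.3, -0.3, -1.6]
gripper_width: 24.9
```

```bash
python3 -c "
from h import *
go(636.8,176.5,99)
s=get_image('scene')[220:350,340:470]
cv2.imwrite('pics/s17.png',cv2.resize(s[:,:,::-1],None,fx=4,fy=4))"
```

```text
shift m [ 0.0004 -0.002   0.019 ] yaw 0.03 tilt 0.6 pos [636.2 174.7 118. ] t 35.17 w 24.9 F [ 0.3 -0.3 -1.6]
```

View pics/s17.png

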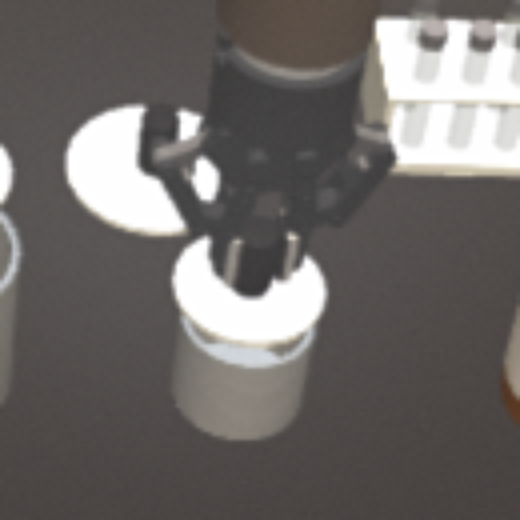

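Request:
jog_arm(increments=[[0.0004,-0.0015,0.004,0],[0.0004,-0.0015,0.008,0],[0.0004,-0.0015,0.012,0],[0.0004,-0.0015,0.016,0],[0.0004,-0.0015,0.018,0],[0.0004,-0.0015,0.019,0],[0.0004,-0.0015,0.019,0]])

```text
clock: 36.1
position: [637.3, 176.5, 99.9]
ee_rot: [1.0, 0.0, 0.004, 0.004]
contact_force: [-0.5, -0.1, -1.7]
gripper_width: 24.3
```

```bash
python3 -c "
from h import *
go(636.8,176.5,99)
s=get_image('scene')[220:350,340:470]
cv2.imwrite('pics/s18.png',cv2.resize(s[:,:,::-1],None,fx=4,fy=4))"
```

```text
shift m [-0.0005 -0.      0.0009] yaw 0.06 tilt 0.63 pos [637.3 176.5  99.9] t 36.1 w 24.3 F [-0.5 -0.1 -1.7]
```

View pics/s18.png

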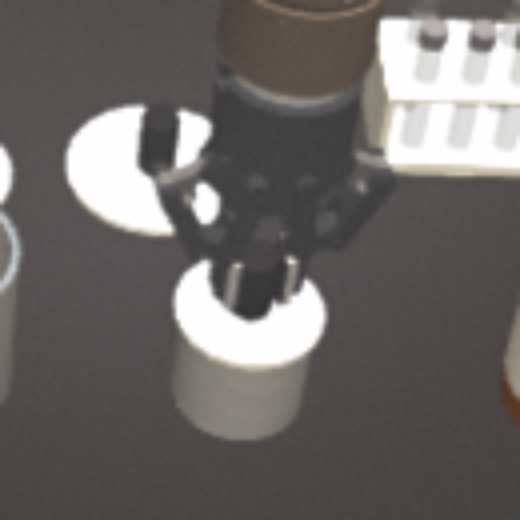

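Nearly seated, with no side contact. A little lower until it touches the rim, then release.

Request:
jog_arm(increments=[[-0.0005,0,0.001,0],[-0.0005,0,0.002,0],[-0.0005,0,0.003,0],[-0.0005,0,0.003,0]])

```text
clock: 36.65
position: [637.3, 176.5, 99.2]
ee_rot: [1.0, 0.001, 0.005, 0.004]
contact_force: [-3.7, -0.8, 6.5]
gripper_width: 24.7
```

Request:
jog_arm(increments=[[0,0,0,0],[0,0,0,0],[0,0,0,0],[0,0,0,0],[0,0,0,0],[0,0,0,0]], hand=1)

```text
clock: 37.4
position: [637.2, 176.5, 99.1]
ee_rot: [1.0, 0.001, 0.005, 0.004]
contact_force: [0.7, 0.9, -0.8]
gripper_width: 85.1
```

Request:
jog_arm(increments=[[0,0,-0.005,0],[0,0,-0.02,0],[0,0,-0.045,0],[0,0,-0.075,0],[0,0,-0.095,0],[0,0,-0.1,0],[0,0,-0.1,0]])

```text
clock: 38.28
position: [636.2, 177.3, 199.4]
ee_rot: [1.0, 0.001, 0.005, 0.004]
contact_force: [0.2, -0.4, -0.7]
gripper_width: 85.4
```

```bash
python3 -c "
from h import *
go(462.9,161.2,200)
t=get_image('top');covers(t,cam('top'))
s=get_image('scene')
cv2.imwrite('pics/s19.png',s[:,:,::-1])
cv2.imwrite('pics/s19c.png',cv2.resize(s[220:350,340:470][:,:,::-1],None,fx=4,fy=4))"
```

```text
shift m [-0.1733  0.0159 -0.0021] yaw 0.08 tilt 0.69 pos [636.2 177.3 199.4] t 38.27 w 85.4 F [ 0.2 -0.4 -0.7]
[ 62.  552.3] [ 81.5 441.4] [-241.3  644.4   16. ] dia 625.2
[160.  351.1] [ 69.8 100.7] [218.  412.9  16. ] dia 203.8
[182.9 257. ] [34.7 41. ] [440.8 357.   16. ] dia 90.5
[321.9 248.9] [39.6 39.8] [452.3  21.4  16. ] dia 94.9
[263.6 245.9] [45.  45.6] [462.8 161.2  16. ] dia 108.3
[252.5 172.2] [30.7 35.3] [642.4 185.6  16. ] dia 78.8
[114.7 228.1] [ 93.5 188.9] [514.9 524.   16. ] dia 337.6
[160.  142.2] [55.2 61.5] [723.2 412.5  16. ] dia 139.5
```

View pics/s19c.png

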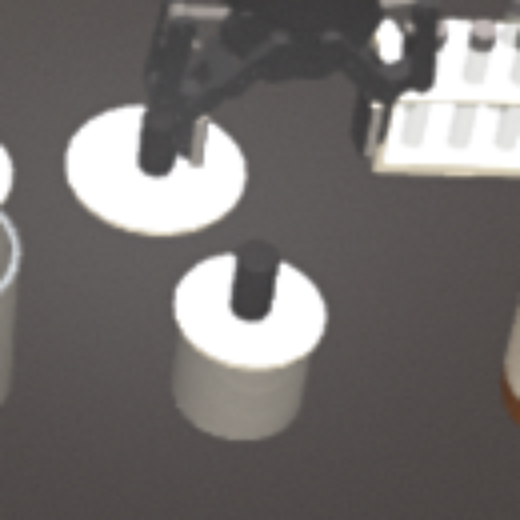

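View pics/s19.png

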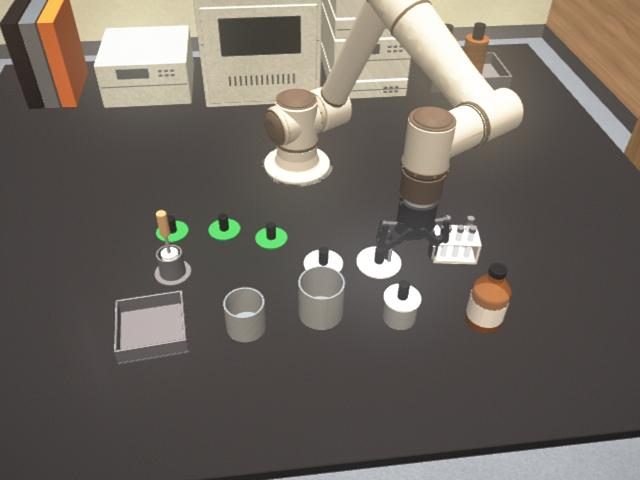

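The small cover is seated level on its beaker at (401,300). Next is the large cover, at (379,262) in the scene view.

Request:
jog_arm(increments=[[-0.02,0.002,0,0],[-0.055,0.006,0,0],[-0.1,0.01,0,0],[-0.14,0.014,0,0],[-0.165,0.016,0.02,0],[-0.1735,0.016,0.045,0],[-0.1735,0.016,0.07,0],[-0.1735,0.016,0.07,0]])

```text
clock: 39.38
position: [461.3, 159.2, 124.9]
ee_rot: [1.0, 0.001, 0.001, 0.006]
contact_force: [0.3, -1.3, -1.0]
gripper_width: 85.5
```

```bash
python3 -c "
from h import *
go(462.9,161.2,43)"
```

```text
shift m [ 0.0014 -0.0029  0.0819] yaw 0.07 tilt 0.7 pos [461.3 159.2 124.9] t 39.38 w 85.5 F [ 0.3 -1.3 -1. ]
```

Request:
jog_arm(increments=[[0.0014,-0.002,0.01,0],[0.0014,-0.002,0.03,0],[0.0014,-0.002,0.055,0],[0.0014,-0.002,0.075,0],[0.0014,-0.002,0.082,0],[0.0014,-0.002,0.082,0],[0.0014,-0.002,0.082,0]])

```text
clock: 40.25
position: [463.6, 160.7, 43.7]
ee_rot: [1.0, 0.001, 0.002, 0.005]
contact_force: [-0.3, 0.4, 0.3]
gripper_width: 85.5
```

```bash
python3 -c "
from h import *
go(462.9,161.2,43)
s=get_image('scene')
cv2.imwrite('pics/s20c.png',cv2.resize(s[180:310,310:440][:,:,::-1],None,fx=4,fy=4))"
```

```text
shift m [-0.0007 -0.0005  0.0007] yaw 0.08 tilt 0.67 pos [463.6 160.7  43.7] t 40.25 w 85.5 F [-0.3  0.4  0.3]
```

View pics/s20c.png

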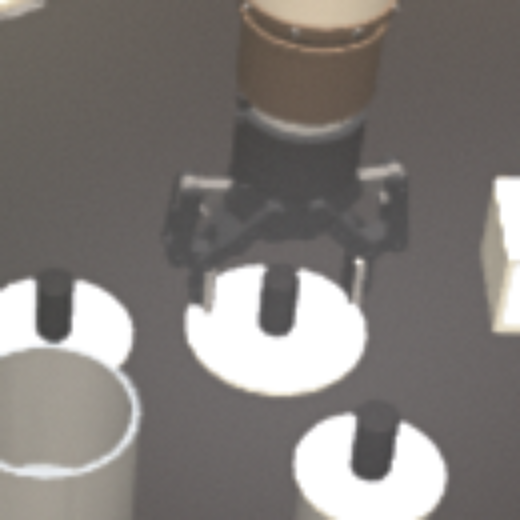

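Request:
jog_arm(increments=[[-0.0005,-0.0005,0,0],[-0.0005,-0.0005,0,0],[-0.0005,-0.0005,0,0],[-0.0005,-0.0005,0,0],[-0.0005,-0.0005,0,0],[-0.0005,-0.0005,0,0]], hand=-1)

```text
clock: 41.05
position: [463.2, 161.4, 44.2]
ee_rot: [1.0, 0.001, 0.002, 0.005]
contact_force: [-1.9, 0.0, 5.7]
gripper_width: 24.5
```

Request:
jog_arm(increments=[[0,0,-0.01,0],[0,0,-0.03,0],[0,0,-0.06,0],[0,0,-0.09,0],[0,0,-0.12,0],[0,0,-0.145,0],[0,0,-0.155,0],[0,0,-0.16,0],[0,0,-0.16,0]])

```text
clock: 42.18
position: [462.1, 162.8, 203.5]
ee_rot: [1.0, 0.001, 0.002, 0.005]
contact_force: [-0.3, 0.1, -1.5]
gripper_width: 24.4
```

```bash
python3 -c "
from h import *
go(601.6,-3.7,200)
s=get_image('scene')
cv2.imwrite('pics/s21c.png',cv2.resize(s[130:310,270:450][:,:,::-1],None,fx=3,fy=3))"
```

```text
shift m [0.1393 0.1667 0.0058] yaw 0.08 tilt 0.66 pos [462.1 162.8 203.5] t 42.17 w 24.4 F [-0.3  0.1 -1.5]
```

View pics/s21c.png

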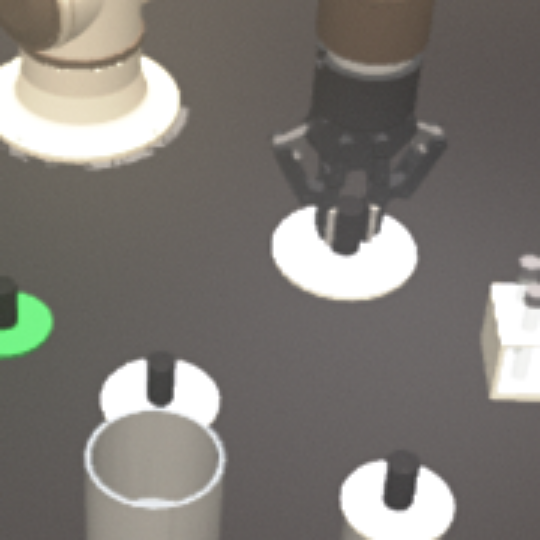

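Request:
jog_arm(increments=[[0.012,0.014,0,0],[0.038,0.046,0,0],[0.07,0.084,0,0],[0.102,0.122,0,0],[0.128,0.153,0,0],[0.1395,0.1665,0,0],[0.1395,0.1665,0,0],[0.1395,0.1665,0.01,0]])

```text
clock: 43.22
position: [601.5, -2.9, 195.5]
ee_rot: [1.0, 0.001, 0.002, 0.005]
contact_force: [0.2, 0.7, -2.4]
gripper_width: 24.5
```

```bash
python3 -c "
from h import *
go(601.6,-3.7,157)"
```

```text
shift m [-0.      0.0004  0.0385] yaw 0.12 tilt 0.66 pos [601.5  -2.9 195.5] t 43.23 w 24.5 F [ 0.2  0.7 -2.4]
```

Request:
jog_arm(increments=[[0,0.0005,0.008,0],[0,0.0005,0.02,0],[0,0.0005,0.032,0],[0,0.0005,0.0385,0],[0,0.0005,0.0385,0]])

```text
clock: 43.85
position: [601.3, -3.9, 156.2]
ee_rot: [1.0, 0.001, 0.001, 0.006]
contact_force: [0.4, 0.6, -1.2]
gripper_width: 24.9
```

```bash
python3 -c "
from h import *
go(601.6,-3.7,140)
s=get_image('scene')
cv2.imwrite('pics/s22c.png',cv2.resize(s[190:340,250:400][:,:,::-1],None,fx=4,fy=4))"
```

```text
shift m [ 0.0002 -0.0004  0.0162] yaw 0.12 tilt 0.66 pos [601.3  -3.9 156.2] t 43.85 w 24.9 F [ 0.4  0.6 -1.2]
```

View pics/s22c.png

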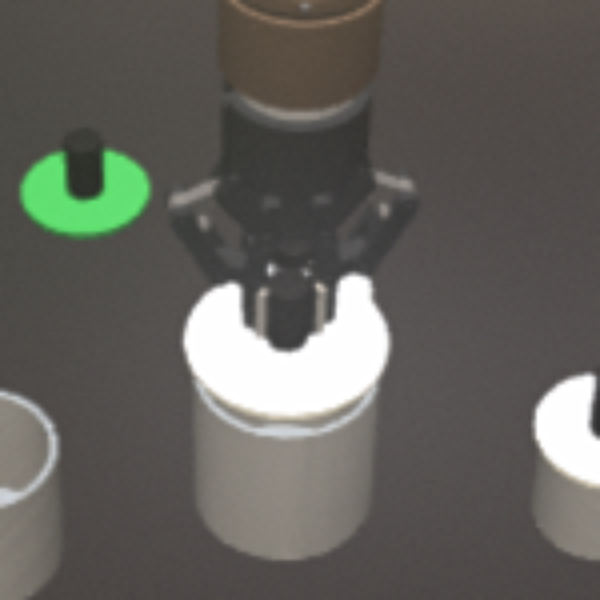

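Well aligned: the disc is centred on column 287 and the beaker on 285. Lowering.

Request:
jog_arm(increments=[[0,-0.0002,0.004,0],[0,-0.0002,0.008,0],[0,-0.0002,0.012,0],[0,-0.0002,0.015,0],[0,-0.0002,0.017,0],[0,-0.0002,0.019,0],[0,-0.0002,0.019,0]])

```text
clock: 44.78
position: [602.0, -4.0, 139.2]
ee_rot: [1.0, 0.001, 0.002, 0.006]
contact_force: [-2.1, 0.2, 5.6]
gripper_width: 24.5
```

```bash
python3 -c "
from h import *
go(601.6,-3.7,139)
s=get_image('scene')
cv2.imwrite('pics/s23c.png',cv2.resize(s[190:340,250:400][:,:,::-1],None,fx=4,fy=4))"
```

```text
shift m [-0.0004 -0.0003  0.0002] yaw 0.16 tilt 0.71 pos [602.   -4.  139.2] t 44.77 w 24.5 F [-2.1  0.2  5.6]
```

View pics/s23c.png

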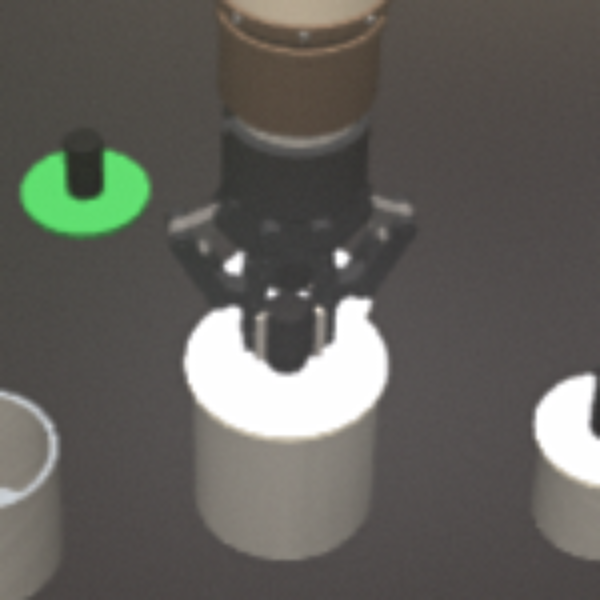

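Seated at z 139.2 as expected, so I'll release and rise.

Request:
jog_arm(increments=[[0,0,0,0],[0,0,0,0],[0,0,0,0],[0,0,0,0],[0,0,0,0],[0,0,0,0]], hand=1)

```text
clock: 45.58
position: [602.1, -4.0, 139.2]
ee_rot: [1.0, 0.001, 0.002, 0.006]
contact_force: [-0.3, 0.1, 0.5]
gripper_width: 85.3
```

Request:
jog_arm(increments=[[0,0,-0.005,0],[0,0,-0.02,0],[0,0,-0.045,0],[0,0,-0.075,0],[0,0,-0.08,0],[0,0,-0.08,0]])

```text
clock: 46.32
position: [601.5, -3.0, 219.7]
ee_rot: [1.0, 0.001, 0.003, 0.005]
contact_force: [-0.4, 0.1, -0.6]
gripper_width: 85.2
```

```bash
python3 -c "
from h import *
go(452.4,21.3,125)
t=get_image('top');covers(t,cam('top'))
s=get_image('scene')
cv2.imwrite('pics/s24.png',s[:,:,::-1])
cv2.imwrite('pics/t24.png',t[:,:,::-1])"
```

```text
shift m [-0.1496 -0.0257  0.0935] yaw 0.15 tilt 0.69 pos [601.5  -3.  219.7] t 46.33 w 85.2 F [-0.4  0.1 -0.6]
[248.7 365.5] [80.7 94.3] [180.7 200.8  16. ] dia 209.3
[174.2 256.9] [40.5 58.9] [441.4 378.1  16. ] dia 118.9
[321.9 248.8] [39.7 39.9] [452.5  21.2  16. ] dia 95.2
[330.4 183.8] [40.2 48.6] [608.6  -2.7  16. ] dia 106.2
[218.5 227.3] [ 85.7 242.6] [510.3 270.   16. ] dia 392.4
[279.3 145.9] [52.5 78.7] [705.2 119.2  16. ] dia 156.9
```

View pics/s24.png

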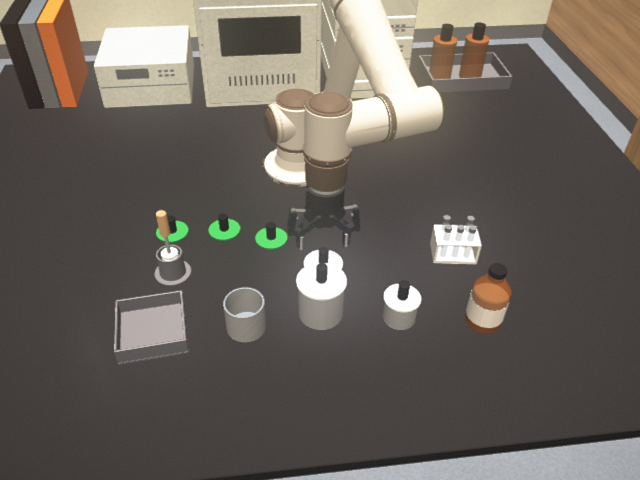

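View pics/t24.png

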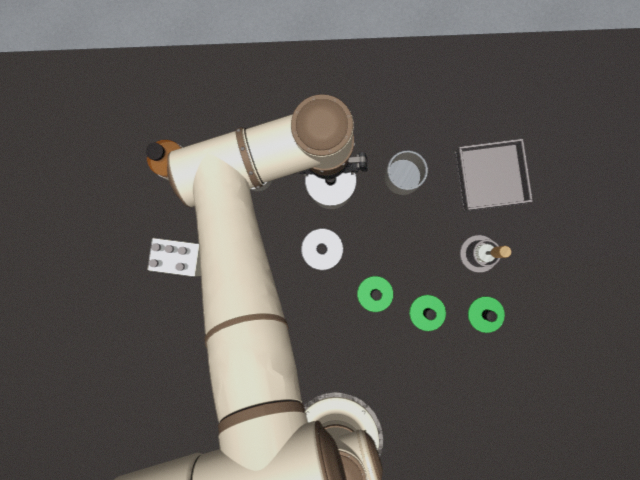

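The large cover is seated and level at (321,283) in the scene view. The medium cover is still at (452,21).

Request:
jog_arm(increments=[[-0.02,-0.003,0,0],[-0.06,-0.01,0,0],[-0.105,-0.018,0,0],[-0.14,-0.024,0.01,0],[-0.1495,-0.0257,0.03,0],[-0.1495,-0.0257,0.06,0],[-0.1495,-0.0257,0.09,0],[-0.1495,-0.0257,0.0935,0],[-0.1495,-0.0257,0.0935,0]])

```text
clock: 47.55
position: [452.0, 21.1, 124.1]
ee_rot: [1.0, 0.001, 0.001, 0.006]
contact_force: [0.3, -0.4, -0.1]
gripper_width: 85.3
```

```bash
python3 -c "
from h import *
go(452.4,21.3,43)"
```

```text
shift m [ 0.0002 -0.0011  0.0811] yaw 0.16 tilt 0.7 pos [452.   21.1 124.1] t 47.55 w 85.3 F [ 0.3 -0.4 -0.1]
```

Request:
jog_arm(increments=[[0,-0.001,0.01,0],[0,-0.001,0.03,0],[0,-0.001,0.055,0],[0,-0.001,0.075,0],[0,-0.001,0.081,0],[0,-0.001,0.081,0],[0,-0.001,0.081,0]])

```text
clock: 48.42
position: [452.9, 21.4, 43.9]
ee_rot: [1.0, 0.002, 0.002, 0.006]
contact_force: [-0.5, 0.1, 1.0]
gripper_width: 85.7
```

```bash
python3 -c "
from h import *
go(452.4,21.3,43)
s=get_image('scene')
cv2.imwrite('pics/s25c.png',cv2.resize(s[180:310,260:390][:,:,::-1],None,fx=4,fy=4))"
```

```text
shift m [-0.0005  0.0001  0.0009] yaw 0.18 tilt 0.69 pos [452.9  21.4  43.9] t 48.42 w 85.7 F [-0.5  0.1  1. ]
```

View pics/s25c.png

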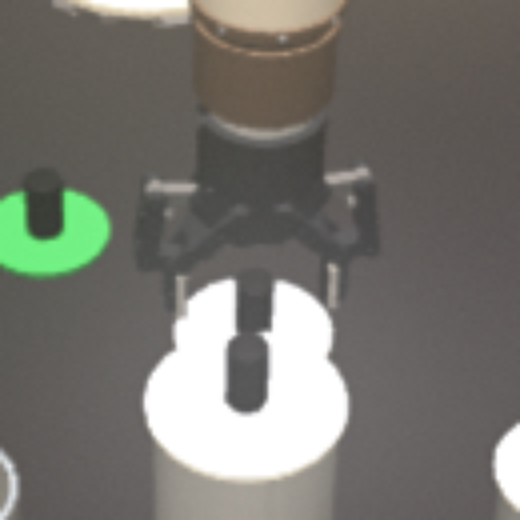

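The fingers straddle the medium cover's knob: finger columns are 180 and 333 and the knob is at 255 in the crop. I'll check that the state is unchanged before closing.

```bash
python3 -c "
from h import *
go(452.4,21.3,43)"
```

```text
shift m [-0.0004  0.0001  0.0009] yaw 0.17 tilt 0.69 pos [452.8  21.4  43.9] t 48.48 w 85.2 F [ 0.2  0.1 -0.3]
```

Request:
jog_arm(increments=[[0,0,0,0],[0,0,0,0],[0,0,0,0],[0,0,0,0],[0,0,0,0],[0,0,0,0]], hand=-1)

```text
clock: 49.22
position: [453.0, 21.6, 44.3]
ee_rot: [1.0, 0.002, 0.003, 0.005]
contact_force: [-1.9, 0.3, 5.7]
gripper_width: 24.7
```

Request:
jog_arm(increments=[[0,0,-0.01,0],[0,0,-0.03,0],[0,0,-0.06,0],[0,0,-0.09,0],[0,0,-0.12,0],[0,0,-0.145,0],[0,0,-0.155,0],[0,0,-0.16,0],[0,0,-0.16,0]])

```text
clock: 50.35
position: [451.8, 23.2, 203.7]
ee_rot: [1.0, 0.001, 0.002, 0.006]
contact_force: [-0.8, -0.4, -0.8]
gripper_width: 24.6
```

```bash
python3 -c "
from h import *
go(624.7,-178.2,204)
s=get_image('scene')
cv2.imwrite('pics/s26c.png',cv2.resize(s[140:340,210:410][:,:,::-1],None,fx=3,fy=3))"
```

```text
shift m [0.1723 0.2019 0.0026] yaw 0.17 tilt 0.68 pos [451.8  23.2 203.7] t 50.35 w 24.6 F [-0.8 -0.4 -0.8]
```

View pics/s26c.png

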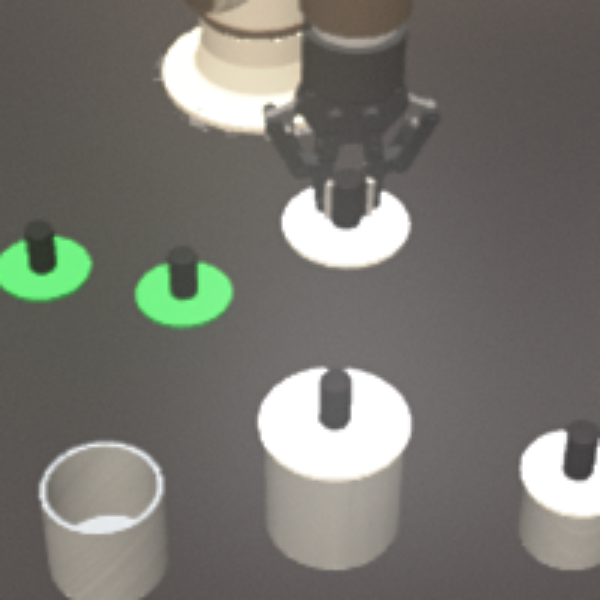

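Medium cover is held level. Next: move it over the medium beaker.

Request:
jog_arm(increments=[[0.01,0.02,0,0],[0.03,0.055,0,0],[0.06,0.095,0,0],[0.095,0.135,0,0],[0.13,0.17,0,0],[0.16,0.193,0,0],[0.1723,0.202,0.002,0],[0.1723,0.202,0.01,0],[0.1723,0.202,0.02,0],[0.1723,0.202,0.02,0]])

```text
clock: 51.65
position: [623.1, -177.6, 185.0]
ee_rot: [1.0, 0.002, 0.0, 0.005]
contact_force: [0.2, -0.1, -1.8]
gripper_width: 24.2
```

```bash
python3 -c "
from h import *
go(624.7,-178.2,137)"
```

```text
shift m [0.0016 0.0001 0.048 ] yaw 0.22 tilt 0.62 pos [ 623.1 -177.6  185. ] t 51.65 w 24.2 F [ 0.2 -0.1 -1.8]
```

Request:
jog_arm(increments=[[0.001,0,0.01,0],[0.0015,0,0.025,0],[0.0015,0,0.04,0],[0.0015,0,0.048,0],[0.0015,0,0.048,0],[0.0015,0,0.048,0]])

```text
clock: 52.4
position: [625.0, -178.2, 137.4]
ee_rot: [1.0, 0.002, 0.0, 0.006]
contact_force: [0.9, -0.5, -0.8]
gripper_width: 24.9
```

```bash
python3 -c "
from h import *
go(624.7,-178.2,119)
s=get_image('scene')
cv2.imwrite('pics/s27c.png',cv2.resize(s[210:360,170:320][:,:,::-1],None,fx=4,fy=4))"
```

```text
shift m [-0.0004 -0.0002  0.0184] yaw 0.23 tilt 0.64 pos [ 625.  -178.2  137.4] t 52.4 w 24.9 F [ 0.9 -0.5 -0.8]
```

View pics/s27c.png

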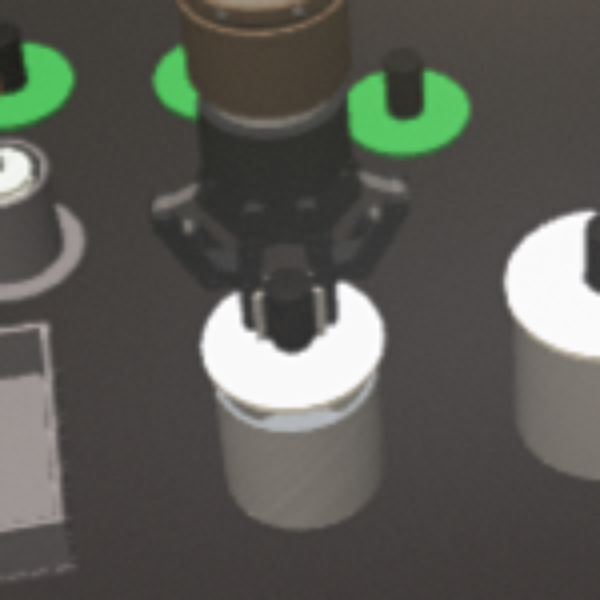

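The disc, centred on column 293, sits over the rim at about 297 (the vertical leans the same way there), so it's aligned. Lowering.

Request:
jog_arm(increments=[[0,0,0.004,0],[0,0,0.008,0],[0,0,0.012,0],[0,0,0.016,0],[0,0,0.018,0],[0,0,0.02,0],[0,0,0.021,0],[0,0,0.021,0]])

```text
clock: 53.45
position: [625.2, -178.6, 119.4]
ee_rot: [1.0, 0.002, 0.001, 0.006]
contact_force: [-4.3, 1.4, 8.9]
gripper_width: 24.2
```

```bash
python3 -c "
from h import *
go(624.7,-178.2,119)
s=get_image('scene')
cv2.imwrite('pics/s28c.png',cv2.resize(s[210:360,170:320][:,:,::-1],None,fx=4,fy=4))"
```

```text
shift m [-0.0005 -0.0004  0.0004] yaw 0.28 tilt 0.7 pos [ 625.2 -178.6  119.4] t 53.45 w 24.2 F [-4.3  1.4  8.9]
```

View pics/s28c.png

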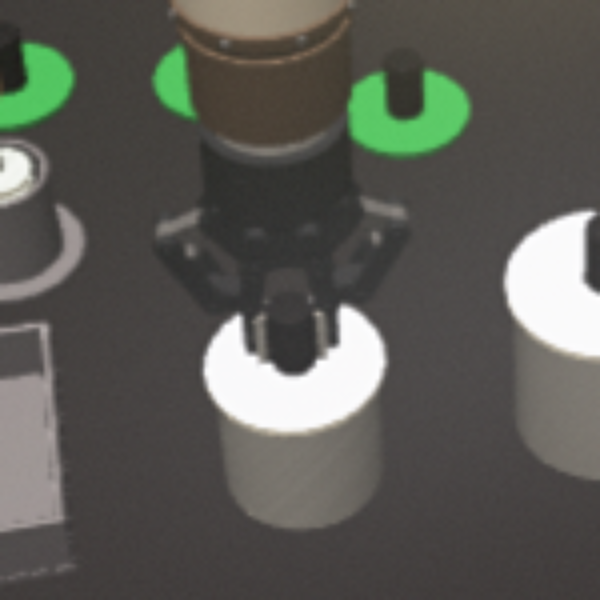

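Seated at z 119.4, against 119.3 expected. Release, rise, and back away towards the robot.

Request:
jog_arm(increments=[[0,0,0,0],[0,0,0,0],[0,0,0,0],[0,0,0,0],[0,0,0,0],[0,0,0,0]], hand=1)

```text
clock: 54.25
position: [625.2, -178.6, 119.3]
ee_rot: [1.0, 0.002, 0.001, 0.006]
contact_force: [0.9, 0.1, 0.2]
gripper_width: 85.2
```

Request:
jog_arm(increments=[[0,0,-0.005,0],[0,0,-0.02,0],[0,0,-0.05,0],[0,0,-0.09,0],[0,0,-0.13,0],[0,0,-0.16,0],[-0.03,-0.03,-0.17,0],[-0.07,-0.08,-0.17,0],[-0.12,-0.13,-0.17,0],[-0.16,-0.17,-0.17,0]])

```text
clock: 55.5
position: [465.5, -9.0, 288.2]
ee_rot: [1.0, 0.002, 0.002, 0.006]
contact_force: [1.1, 1.6, 0.6]
gripper_width: 85.2
```

Request:
jog_arm(increments=[[-0.02,-0.04,0,0],[-0.04,-0.09,0,0],[-0.06,-0.15,0,0],[-0.06,-0.21,0,0],[-0.06,-0.27,0,0],[-0.06,-0.33,0,0],[-0.06,-0.38,0,0],[-0.06,-0.4,0,0],[-0.06,-0.4,0,0]])

```text
clock: 56.62
position: [403.5, 391.4, 283.6]
ee_rot: [1.0, 0.003, 0.002, 0.006]
contact_force: [-0.4, -0.1, -0.2]
gripper_width: 85.5
```

```bash
python3 -c "
from h import *
go(0,0,0)
t=get_image('top');s=get_image('scene')
cv2.imwrite('pics/s29.png',s[:,:,::-1])
cv2.imwrite('pics/t29.png',t[:,:,::-1])
cv2.imwrite('pics/s29c.png',cv2.resize(s[200:360,110:430][:,:,::-1],None,fx=2.4,fy=2.4))"
```

```text
shift m [-0.4071  0.3859  0.286 ] yaw 0.33 tilt 0.71 pos [403.5 391.4 283.6] t 56.62 w 85.5 F [-0.4 -0.1 -0.2]
```

View pics/s29c.png

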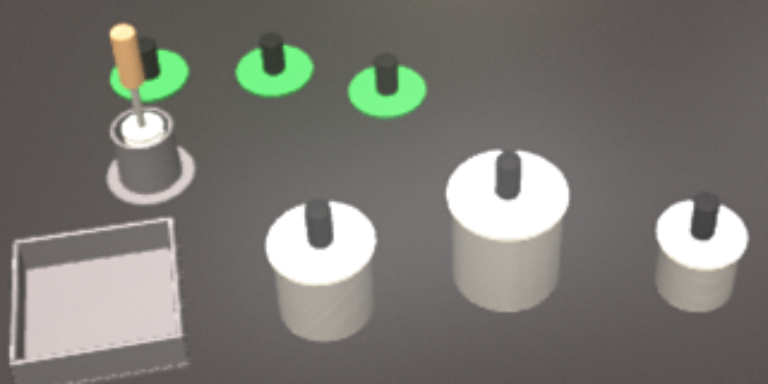

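View pics/t29.png

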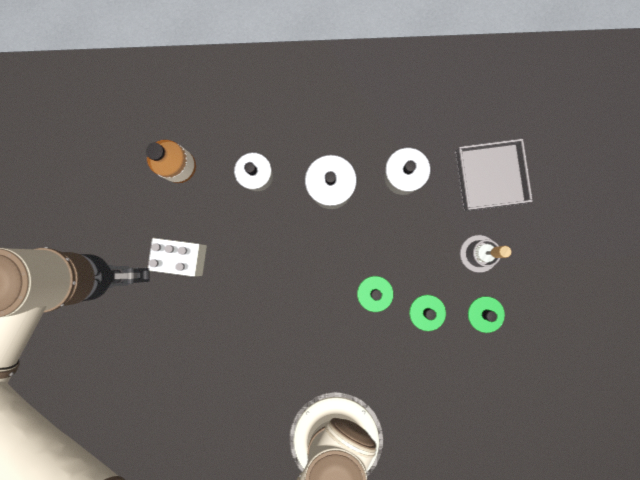

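```bash
python3 - <<'E'
from h import *
t=cv2.imread('pics/t29.png');c=cam('top')
hsv=cv2.cvtColor(t,cv2.COLOR_BGR2HSV);m=((hsv[...,2]>190)&(hsv[...,1]<40)).astype(np.uint8)
for n,(x0,y0,x1,y1),H,rim in (('L',(300,150,362,215),111,(601.3,-3.7)),('M',(378,145,438,200),91,(624.2,-178.2)),('S',(230,150,280,195),71,(636,176.5))):
    cn,_=cv2.findContours(m[y0:y1,x0:x1],cv2.RETR_EXTERNAL,cv2.CHAIN_APPROX_NONE)
    e=cv2.fitEllipse(cv2.convexHull(max(cn,key=cv2.contourArea)))
    p=onplane(c,e[0][0]+x0,e[0][1]+y0,H);print(n,p.round(1),'off rim',(p[:2]-rim).round(1),'dia',np.round(np.array(e[1])*(c['position'][2]-H)/c['fx'],1))
a=cv2.imread('pics/top0.png')
d=cv2.absdiff(a,t).max(2)
for nm,(x0,y0,x1,y1) in dict(bottle=(140,130,200,190),tray=(455,135,535,212),brush=(455,230,515,280),green=(355,270,510,340)).items(): print(nm,(d[y0:y1,x0:x1]>60).sum())
E
```

```text
L [601.7  -3.8 111. ] off rim [ 0.4 -0.1] dia [109.2 111.4]
M [ 624.7 -178.1   91. ] off rim [0.5 0.1] dia [96.2 98.1]
S [635.8 176.5  71. ] off rim [-0.2 -0. ] dia [80.8 82.8]
bottle 0
tray 0
brush 67
green 0
```

The covers are centred within 0.5 mm at seated height, and the bottle, tray and green look-alikes are unchanged. The brush stands upright, shifted very slightly inside its stand. The robot touches nothing, so I'm handing in.

```bash
python3 -c "
from bench import *
print(job_done())"
```

```text
the job is handed in; nothing more can be done
None
```

The job is done and handed in at about 57 s on the robot's clock, with no verdict reported.

- **Scrubbing:** I scrubbed the large, then medium, then small beaker. Each time the brush head touched the floor at about 9–13 N. I drew it up 80, 65 and 50 mm respectively, past half height in each, then pushed it to the floor again. Those lifts are the commanded heights; I took no reading at the top of each stroke.
- **Brush:** It is back in its stand, head on the floor and upright. It stands slightly off its original spot inside the cup.
- **Covers:** All three beakers were there, so nothing went into the tray. Each cover is on its own beaker. The last top view puts them within 0.5 mm of the rim centres at seated height, and the scene view shows them level. No cover was seen knocked aside.
- **Left alone:** The bottle, tray and green look-alikes match the first top picture, and the beakers stand upright.

The tool ended about 0.7° off vertical from pressing down. No check failed or disagreed. The gripper read 22.5–24.5 mm on the 24 and 26 mm parts, but nothing slipped.

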